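# Bed a lens tube in the inclined V-block

## Task

Take the lens tube, the longer one with glass at one end and a narrow foot at the other, out of its wooden rest and lay it in line in the groove of the inclined V-block for inspection, glass end uphill, without letting it drop or tip in. Slide it down the groove under the clamp bridge and press it gently home, so that it lies on both flanks and its foot bears on the back stop, then let go. Leave the clamp screw and everything else on the desk as they are.

Things in the scene. Friction and masses are not known exactly. Their poses are not given: they have to be found in the camera images.
- lens_tube: Black lens tube, loose, about 180 g, 105 mm long: black barrel 36 mm in diameter and 95 mm long, a bright narrower foot (30 mm diameter, 10 mm long) at one end, a glass lens recessed 2 mm in a bright rim at the other. Origin on the axis at mid-length; x along the axis from foot to glass. It starts level in one of the wooden rests, axis 38 mm above the table, foot roughly towards the robot.
- tube_foot (a point): Centre of the lens tube's foot end face; axes as the tube's.
- tube_glass (a point): Centre of the lens tube's glass end face (rim); axes as the tube's.
- vblock: Steel V-block on a dark stand fixed to the table (base 136 x 96 mm), groove rising at 30 degrees, low end towards the robot. Origin: where the axis of a fully seated tube meets the back stop's face, 70.5 mm above the table, about 60 mm before the middle of the base. x runs up along the groove, y across, z square out of the groove. The tube lies in it by itself and normally slides only if pushed.
- seat (a point): Same point and axes as the V-block's origin: the centre of the foot comes here when the tube is home.
- groove_top (a point): On the seated tube's axis at the open upper end of the groove, 95 mm from the seat; the seated tube reaches 10 mm beyond it. The 90 degree groove is 32 mm wide at the top; the flat tops of its walls (block 60 mm wide) lie 9.5 mm below the seated tube's axis. V-block's axes.
- clamp (a point): Middle of the underside of the stirrup clamp's bridge, 25 mm above the seated axis (the tube's top comes to 18 mm). The clamp spans the groove from 14 to 27 mm up from the seat; its legs are 60 mm apart inside, 74 mm outside. Its thumb screw is backed off: tip 22.5 mm, head 49 mm above the seated axis. A tube laid with its foot 30 mm up from the seat lies above the clamp, steadily. V-block's axes.
- flank_left: The groove's flank on its +y side; origin and axes as the V-block's.
- flank_right: The groove's flank on its -y side; origin and axes as the V-block's.
- backstop: Steel end plate closing the low end of the groove, 52 mm wide, 8 mm thick, reaching 8 mm above the seated axis; its face is at x = 0. Origin and axes as the V-block's.
- rest_a: Light wooden rest, fixed to the table, base 94 x 56 x 10 mm, with two V saddles 14 mm thick, centred 36 mm either side of its middle along x, that carry a tube along x. Saddle tops 26 to 32 mm above the table, that is at least 6 mm below the axis of the tube they carry. Origin at the centre of its underside.
- rest_b: A second rest, the same; the two change places.
- short_tube: Bystander: plain black extension tube, 36 mm in diameter, 88 mm long, no foot and no glass, in the other rest. Origin at its centre, x along it.
- oil_bottle: Bystander: small amber bottle, 28 mm diameter, 62 mm tall; origin at its foot.
- petri_dish: Bystander: clear flat dish, 90 mm diameter, 16 mm tall; origin at its underside.
- slide_box: Bystander: grey box 86 x 102 x 36 mm; origin at its underside.
- objective_case: Bystander: white screw case, 34 mm diameter, 52 mm tall; origin at its foot.
- lens_brush: Bystander: brush 150 mm long, lying.
- screwdriver: Bystander: screwdriver 140 mm long, lying.
- blower: Bystander: rubber bulb blower, 52 mm diameter, 95 mm tall; origin at its foot.
Mind the look-alikes: they are no part of the job. Leave any pink or turquoise look-alike of the rest_a alone.

How it is judged (in metres and radians):
On the way, in this order (a step that is already met when the one before it is completed fails the run):
1. the lens tube is lifted out of its rest (z of lens_tube in the frame of rest_a above 0.065 m), for 0.1 s.
2. the tube lies in line with the groove on both flanks and its foot is pressed against the back stop (over 0.5 N) (y of tube_foot in the frame of seat between -0.002 and 0.002 m and z of tube_foot in the frame of seat between -0.003 and 0.002 m and angle between the x axis of lens_tube and the x axis of vblock, either way round below 0.04 rad and x of tube_foot in the frame of seat between -0.003 and 0.002 m and contact force between lens_tube and flank_left above 0.1 N and contact force between lens_tube and flank_right above 0.1 N and contact force between lens_tube and backstop above 0.5 N), for 0.1 s.
At the end, for the whole second after the job is handed in: The lens tube is released and at rest in the V-block, touching both flanks (over 0.1 N each), in line with the groove within 0.04 rad, the centre of its foot within 2 mm of the seat along and across the groove (3 mm below or inwards), glass end uphill (y of tube_foot in the frame of seat between -0.002 and 0.002 m and z of tube_foot in the frame of seat between -0.003 and 0.002 m and angle between the x axis of lens_tube and the x axis of vblock, either way round below 0.04 rad and x of tube_foot in the frame of seat between -0.003 and 0.002 m and contact force between lens_tube and flank_left above 0.1 N and contact force between lens_tube and flank_right above 0.1 N and linear speed of lens_tube below 0.01 m/s and angular speed of lens_tube below 0.1 rad/s and contact force between lens_tube and the fingers below 0.05 N).
It fails at once if the tube is rammed or dropped into the V-block or its stop (over 40 N) (contact force between lens_tube and vblock above 40 N or contact force between lens_tube and flank_left above 40 N or contact force between lens_tube and flank_right above 40 N or contact force between lens_tube and backstop above 40 N).
It fails at once if the tube is let go on the V-block while still out of line with the groove (over 0.2 rad) ((contact force between lens_tube and vblock above 0.1 N or contact force between lens_tube and flank_left above 0.1 N or contact force between lens_tube and flank_right above 0.1 N or contact force between lens_tube and backstop above 0.1 N) and contact force between lens_tube and the fingers below 0.02 N and angle between the x axis of lens_tube and the x axis of vblock, either way round above 0.2 rad).
It fails at once if the lens tube drops onto the table (contact force between lens_tube and table above 0.2 N).
It fails at once if a bystander is moved by more than 30 mm (40 mm for the loose things on the table, 50 mm for brush, screwdriver and blower) (distance of short_tube from where it was at the start of the episode above 0.03 m or distance of any of oil_bottle, petri_dish, slide_box, objective_case from where it was at the start of the episode above 0.04 m or distance of any of lens_brush, screwdriver, blower from where it was at the start of the episode above 0.05 m).
It also fails if it takes over 48 s, if anything falls off the work surface, if the arm or the gripper's body presses on something with over 40 N, if the wrist force passes 120 N, or if a joint passes its speed limit or range.

## Robot

A 6-joint arm with a two-finger parallel gripper is mounted at the origin on the work surface. World frame = base frame: x ahead of the robot, y to its left, z up, the work surface at z = 0. Lengths are in mm, angles in rad, forces in N, time in s.
With the tool pointing down it reaches from about 325 to 775 mm from the base axis. Payload 5.5 kg.
Tool frame: the origin (TCP) lies on the mounting face of the last link; the fingertips stand 173 mm ahead of it and the grasp point (between the pads) lies 155 mm ahead of it; z points along the fingers, x is the direction in which the jaws open and shut, and the axes are right-handed (so a half turn about z gives the same grasp; the last joint's range is limited). The gripper opens to 85 mm and grips with 20 to 120 N. Pads are 22 mm wide; open, the fingers measure 114 mm over their backs; the gripper's body (76 mm by 85 mm) begins 54 mm behind the grasp point. The pads swing forward as they close: fully open they stand 13 mm farther back than shut.
Start: joints at [-1.397, 0.091, 1.231, -0, 1.82, -0.057], TCP at [137.253, -584.106, 404.675] pointing down, gripper open.
Joint ranges: [-2.87, 2.87], [-0.86, 2.18], [0.17, 2.46], [-1.51, 4.65], [0.06, 2.69], [-2.65, 2.65]. Speed limits (rad/s): [2.57, 2.57, 3.01, 3.14, 3.14, 3.14].

## Interface

Orientations are given as a rotation vector (axis times angle).
In Python, from cell import monitor, snapshot, ticket gives the robot as it stands. The module is installed in compiled form; this text tells all that it offers.
- The arm moves only by the tool apply_moves, never from a script. Its argument "commands" is a list of rows, each an object of numbers: "x", "y", "z": the shift along the tool's x, y, z as a fraction of full scale; "wx", "wy", "wz": the turn, a rotation vector about the tool's x, y, z as a fraction of full scale. In form: [{"x": .., "y": .., "z": .., "wx": .., "wy": .., "wz": ..}, ...]. A call has 1 to 8 rows; each row shifts and turns the commanded pose from where the row before left it, along the tool's axes as they then stand; what a row does not reach is not made up. Full scale, the value 1, is 50 mm for a shift and 4 degrees for a turn. A row lasts 1/8 s, in which the tool goes at most 62.5 mm and 10.7 degrees, less where a joint would pass 70% of its speed; a pose out of reach is approached as far as the arm can. A call with a number of a shift or a turn outside -1 to 1 is refused whole. A call with a gripper value outside its range is refused whole. "grip" is the opening in per cent of the stroke, from 0 (shut) to 100 (fully open), set as the call begins (left out, the last holds). The fingers move at their own pace and stop on an object; "squeeze" is the grip in N (left out, the last holds). Time passes only in rows, so rows that do not move let the fingers close. It gives the time, the measured TCP pose, the force and the opening at its end, in the units of the state.
- monitor.state(): the state, without advancing time (a new reading comes with each control period).
- snapshot(name): name is "scene" or "top" or "wrist"; returns a dict with "pixels" (384x512x3 uint8, red, green, blue), "camera_matrix" (3x3 intrinsics, pixels), "world_to_cam" (4x4, takes a point from world to camera coordinates). Camera axes: x right, y down, z forward; pixel columns grow to the right and rows downward; lengths in mm; the calibration is good to about 2 mm. The wrist camera is an equidistant fisheye: a pixel r from the principal point sees the ray r / f radians off the axis. A picture is of the moment at which its call begins. There is no depth.
- ticket.hand_in(): hands the job in, once; it reports no verdict.
The state is a dict: "time_s": time; "qpos": joint angles; "joint_vel": joint speeds; "joint_torque": joint torques, N m; "eef_pos": TCP position; "tool_rot": TCP orientation; "contact_force": force on the tool from outside, world axes, zero at the start; "torque": the same for the moment, N m; "width": opening from 0.0 (shut) to 1.0 (fully open).
Only numpy, scipy, OpenCV 4.12 (cv2) and the standard library are available. Lean on these libraries where they do the work, as an engineer would, in place of code of your own. Each camera call takes 0.05 s, during which the arm holds its last target.

## Working session

There is one attempt and no reset: what is moved stays moved. The work goes in short steps, Python scripts to look and compute and a tool call to move; the robot and the scene stay as the last step left them, time stands still between calls to the robot, and variables do not carry over. Pictures are saved under pics/ and viewed, and the job is handed in when it is done.

Besides the shell and the picture viewer there is one more tool, called after "Request:" by a JSON object that holds its "op" and its "data", one argument or row to a line. apply_moves: Moves the arm, as the interface text tells. Shift numbers are shares of 50 mm and turn numbers shares of 4 degrees, none past 1 either way. Its arguments: {"type":"object","properties":{"commands":{"type":"array"},"grip":{"type":"number"},"squeeze":{"type":"number"}},"required":["commands"]}

```bash
mkdir -p pics
cat > h.py <<'E'
import numpy as np, cv2
from cell import monitor, snapshot, ticket
def save(s,n,crop=None,scale=1):
    p=s["pixels"][:,:,::-1]
    if crop: x0,y0,x1,y1=crop; p=p[y0:y1,x0:x1]
    if scale!=1: p=cv2.resize(p,None,fx=scale,fy=scale,interpolation=cv2.INTER_CUBIC)
    cv2.imwrite('pics/'+n,p)
E
python3 - <<'E'
from h import *
print(monitor.state())
for n in ("scene","top","wrist"):
    s=snapshot(n); save(s,n+'0.png',scale=1.5); np.savez(n+'0.npz',**s)
    print(n,s["camera_matrix"].tolist(),np.round(s["world_to_cam"],4).tolist())
E
```

```text
{'time_s': 0.0, 'qpos': array([-1.39665598e+00,  9.18595148e-02,  1.23190208e+00, -8.54226537e-06,
        1.81980562e+00, -5.67325590e-02]), 'joint_vel': array([ 9.98322059e-04,  6.77926499e-04, -4.01662599e-04, -7.50749990e-06,
        2.08595650e-04, -1.51462895e-03]), 'joint_torque': array([-1.63468198e-03, -4.58735669e+01, -4.18022454e+01, -2.29578063e-04,
        1.18365046e-02,  2.71963768e-05]), 'eef_pos': array([ 137.28337737, -584.13691323,  403.54100225]), 'tool_rot': array([-2.46149689e+00,  1.94998198e+00,  2.32574826e-03]), 'contact_force': array([ 0.23696144, -0.14245238,  0.27714191]), 'torque': array([-0.05636634,  0.01287177, -0.0343036 ]), 'width': 0.9996425068386945}
scene [[375.3296470216333, 0.0, 257.0180667468388], [0.0, 375.3296470216333, 190.73406326999657], [0.0, 0.0, 1.0]] [[0.7152, 0.6989, 0.0035, -396.0366], [0.4278, -0.4338, -0.793, -169.285], [-0.5527, 0.5687, -0.6092, 1291.3437], [0.0, 0.0, 0.0, 1.0]]
top [[414.40133806501825, 0.0, 257.89143274383], [0.0, 414.40133806501825, 193.86048945293751], [0.0, 0.0, 1.0]] [[0.0242, -0.9994, 0.0235, -46.488], [-0.9944, -0.0265, -0.1023, 551.7889], [0.1028, -0.0209, -0.9945, 1206.7697], [0.0, 0.0, 0.0, 1.0]]
wrist [[297.3186396354542, 0.0, 252.95448613006363], [0.0, 297.3186396354542, 195.63403781598106], [0.0, 0.0, 1.0]] [[0.2295, -0.9733, -0.0021, -599.9914], [-0.9191, -0.2175, 0.3285, -42.1614], [-0.3202, -0.0734, -0.9445, 380.9351], [0.0, 0.0, 0.0, 1.0]]
```

View pics/scene0.png

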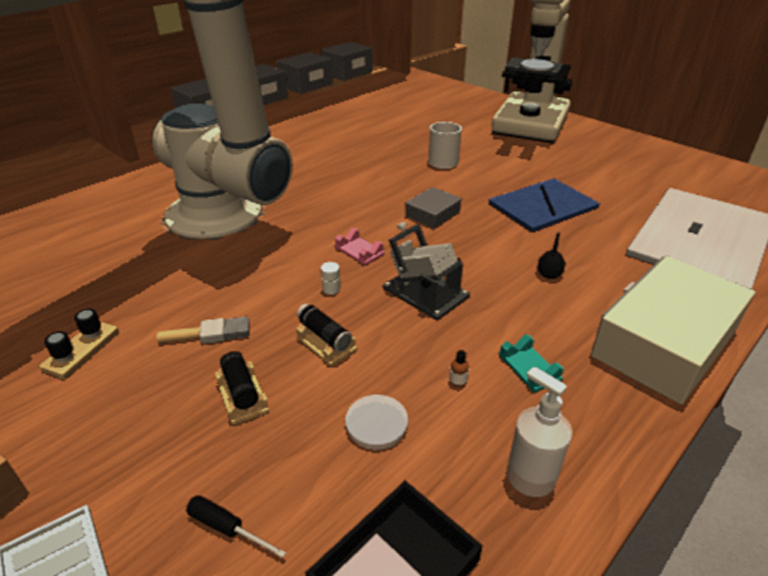

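View pics/top0.png

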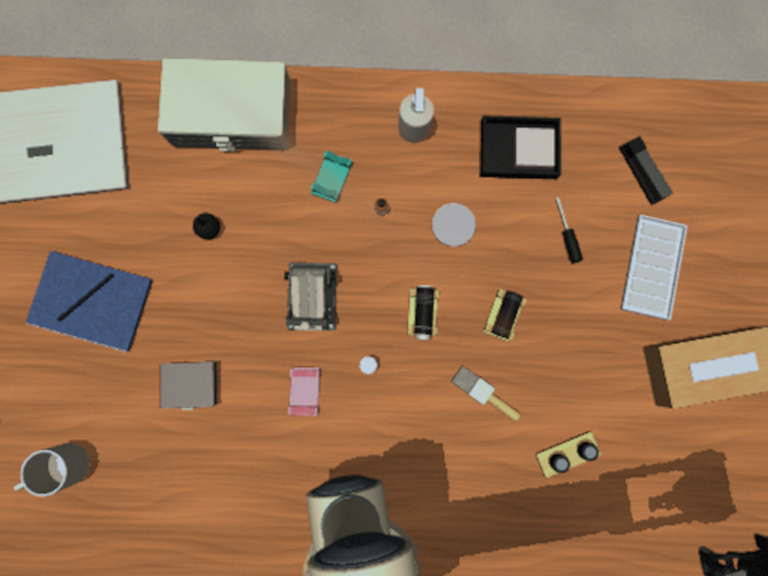

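View pics/wrist0.png

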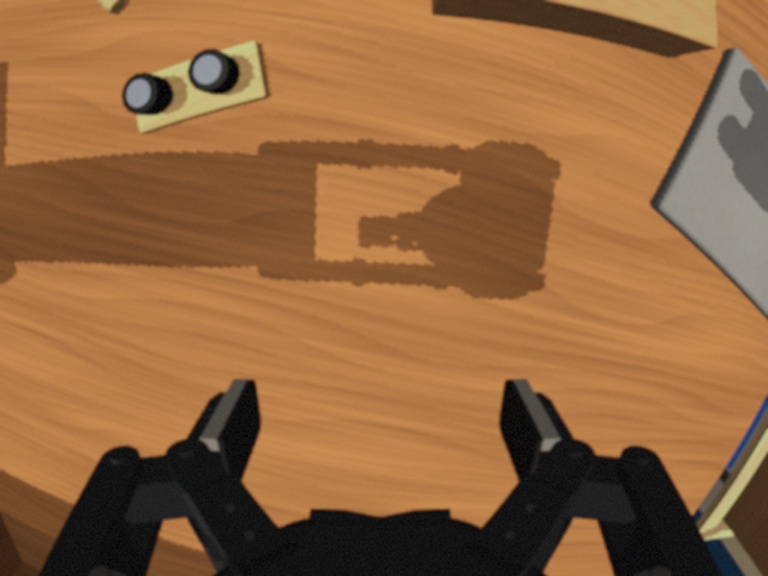

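Run:
```python
from h import *
t=dict(np.load('top0.npz')); s=dict(np.load('scene0.npz'))
a=cv2.resize(t['pixels'][165,0:0] if 0 else t['pixels'][165:240,175:365],None,fx=4,fy=4,interpolation=cv2.INTER_CUBIC)
b=cv2.resize(s['pixels'][130:285,130:330],None,fx=3.8,fy=3.8,interpolation=cv2.INTER_CUBIC)
cv2.imwrite('pics/ta.png',a[:,:,::-1]); cv2.imwrite('pics/sb.png',b[:,:,::-1])
```

```text
(no output)
```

View pics/ta.png

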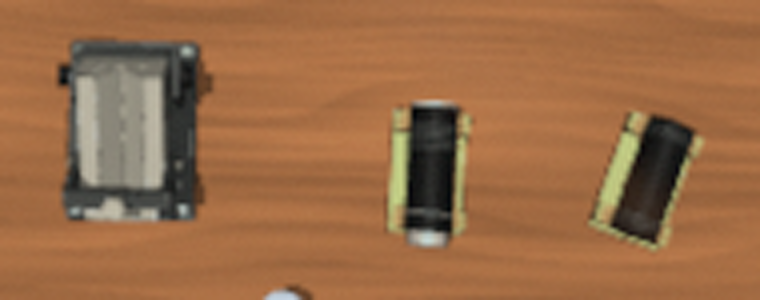

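View pics/sb.png

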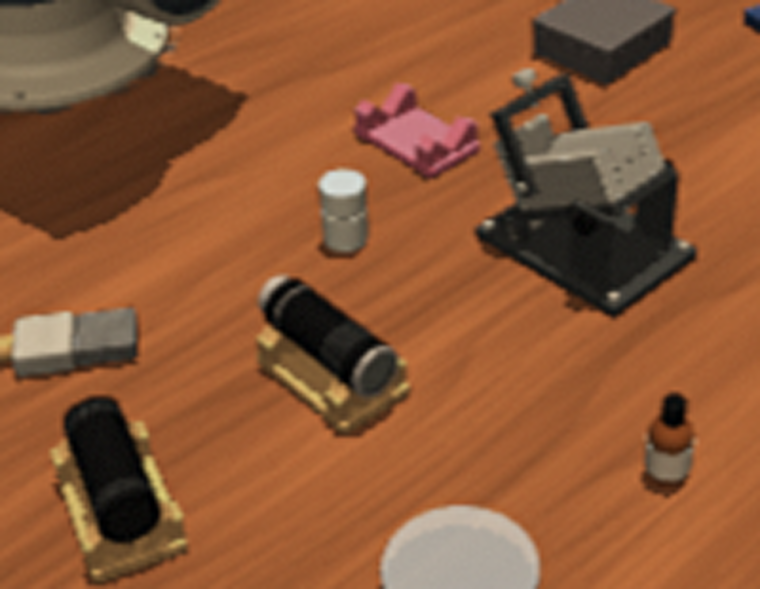

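Candidates for the lens tube, in top-view pixels:
- (283,208): bright foot towards the robot at (282,224), bright rim and glass at the far end.
- (338,209): plain black tube, the short one.
- Two upright black caps on a board at (380,304).

I choose (283,208). The pink rest at (203,260) and the turquoise one at (221,117) stay untouched. Next I get rough positions.

```bash
cat >> h.py <<'E'
from scipy.spatial.transform import Rotation as Rot
def ray(s,u,v,fish=False):
    K=s['camera_matrix'];T=s['world_to_cam']
    a=(u-K[0,2])/K[0,0]; b=(v-K[1,2])/K[1,1]
    if fish:
        th=np.hypot(a,b); k=np.sin(th)/th if th>1e-9 else 1; d=np.array([a*k,b*k,np.cos(th)])
    else: d=np.array([a,b,1.])
    R=T[:3,:3]; return -R.T@T[:3,3], (R.T@d)/np.linalg.norm(d)
def onz(s,u,v,z,fish=False):
    o,d=ray(s,u,v,fish); return o+d*(z-o[2])/d[2]
def tri(rays):
    A=np.zeros((3,3));b=np.zeros(3)
    for o,d in rays:
        P=np.eye(3)-np.outer(d,d);A+=P;b+=P@o
    x=np.linalg.solve(A,b); return x,[np.linalg.norm((np.eye(3)-np.outer(d,d))@(x-o)) for o,d in rays]
def proj(s,p,fish=False):
    T=s['world_to_cam'];K=s['camera_matrix'];c=T[:3,:3]@np.asarray(p,float)+T[:3,3]
    if fish:
        r=np.hypot(c[0],c[1]);th=np.arctan2(r,c[2]);return K[0,2]+K[0,0]*th*c[0]/r,K[1,2]+K[1,1]*th*c[1]/r
    return K[0,2]+K[0,0]*c[0]/c[2],K[1,2]+K[1,1]*c[1]/c[2]
def delta(R,p_from,p_to): return R.T@(np.array(p_to)-np.array(p_from))
E
python3 - <<'E'
from h import *
t=dict(np.load('top0.npz')); s=dict(np.load('scene0.npz'))
f=lambda u,v:(175+u/4,165+v/4)
g=lambda u,v:(130+u/3.8,130+v/3.8)
for n,a,b in (("glass",f(435,103),g(375,370)),("foot",f(428,240),g(275,293))):
    print(n,tri([ray(t,*a),ray(s,*b)]),onz(t,*a,38))
print('vblock base corners',[onz(t,*f(*q),8).round(0) for q in ((76,47),(190,47),(70,212),(190,212))])
print('groove line', onz(t,*f(122,190),60).round(0), onz(t,*f(122,75),110).round(0))
st=monitor.state();print(Rot.from_rotvec(st['tool_rot']).as_matrix().round(3))
E
```

```text
glass (array([ 563.51348676, -107.99430534,   39.43686748]), [np.float64(0.811954949398963), np.float64(0.8119549493988478)]) [ 563.15735018 -108.73983716   38.        ]
foot (array([ 461.8229397 , -104.90461737,   40.68999133]), [np.float64(0.33416068968989543), np.float64(0.33416068968990914)]) [ 461.70058111 -105.38929012   38.        ]
vblock base corners [array([602., 162.,   8.]), array([604.,  76.,   8.]), array([477., 162.,   8.]), array([479.,  72.,   8.])]
groove line [492. 118.  60.] [569. 116. 110.]
[[ 0.229 -0.973 -0.   ]
 [-0.973 -0.229  0.002]
 [-0.002 -0.    -1.   ]]
```

Request:
{"op": "apply_moves", "data": {
  "commands": [
    {"x": -0.76,"y": -0.95},
    {"x": -0.76,"y": -0.95},
    {"x": -0.76,"y": -0.95},
    {"x": -0.76,"y": -0.95},
    {"x": -0.76,"y": -0.95},
    {"x": -0.76,"y": -0.95},
    {"x": -0.76,"y": -0.95},
    {"x": -0.76,"y": -0.95}
  ],
  "grip": 100
}}

```text
invalid input
```

Request:
{"op": "apply_moves", "data": {
  "commands": [
    {"x": -0.76,"y": -0.95,"z": 0,"wx": 0,"wy": 0,"wz": 0},
    {"x": -0.76,"y": -0.95,"z": 0,"wx": 0,"wy": 0,"wz": 0},
    {"x": -0.76,"y": -0.95,"z": 0,"wx": 0,"wy": 0,"wz": 0},
    {"x": -0.76,"y": -0.95,"z": 0,"wx": 0,"wy": 0,"wz": 0},
    {"x": -0.76,"y": -0.95,"z": 0,"wx": 0,"wy": 0,"wz": 0},
    {"x": -0.76,"y": -0.95,"z": 0,"wx": 0,"wy": 0,"wz": 0},
    {"x": -0.76,"y": -0.95,"z": 0,"wx": 0,"wy": 0,"wz": 0},
    {"x": -0.76,"y": -0.95,"z": 0,"wx": 0,"wy": 0,"wz": 0}
  ],
  "grip": 100
}}

```text
time_s: 1.15
eef_pos: [438.4, -199.4, 404.6]
tool_rot: [2.462, -1.951, 0.0]
contact_force: [0.3, -1.2, -0.2]
width: 0.998
```

Request:
{"op": "apply_moves", "data": {
  "commands": [
    {"x": -0.49,"y": -0.63,"z": 0.33,"wx": 0,"wy": 0,"wz": 0},
    {"x": -0.49,"y": -0.63,"z": 0.33,"wx": 0,"wy": 0,"wz": 0},
    {"x": -0.49,"y": -0.63,"z": 0.33,"wx": 0,"wy": 0,"wz": 0},
    {"x": 0,"y": 0,"z": 0,"wx": 0,"wy": 0,"wz": 0.94},
    {"x": 0,"y": 0,"z": 0,"wx": 0,"wy": 0,"wz": 0.94},
    {"x": 0,"y": 0,"z": 0,"wx": 0,"wy": 0,"wz": 0.94},
    {"x": 0,"y": 0,"z": 0,"wx": 0,"wy": 0,"wz": 0.94},
    {"x": 0,"y": 0,"z": 0,"wx": 0,"wy": 0,"wz": 0}
  ]
}}

```text
time_s: 2.15
eef_pos: [512.8, -108.0, 354.8]
tool_rot: [2.186, -2.256, -0.001]
contact_force: [0.7, 0.6, -0.9]
width: 1.002
```

Run:
```python
from h import *
s=snapshot("wrist"); save(s,'w1.png',scale=1.5); np.savez('w1.npz',**s)
```

```text
(no output)
```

View pics/w1.png

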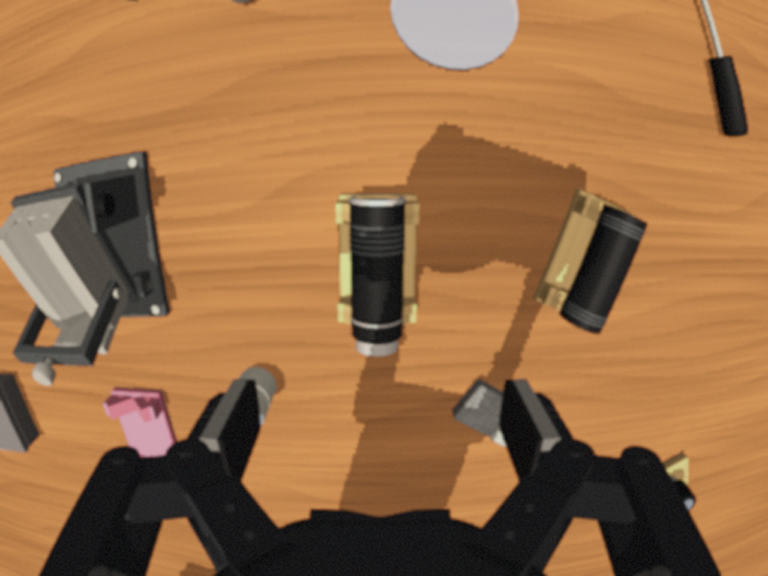

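The lens tube spans (377,200) to (377,348) in this 1.5x view, glass rim at the top and bright foot at the bottom. Next I take a view over the V-block.

Request:
{"op": "apply_moves", "data": {
  "commands": [
    {"x": -0.9,"y": 0.0,"z": -0.1,"wx": 0,"wy": 0,"wz": 0},
    {"x": -0.9,"y": 0,"z": -0.1,"wx": 0,"wy": 0,"wz": 0},
    {"x": -0.9,"y": 0,"z": 0,"wx": 0,"wy": 0,"wz": 0},
    {"x": -0.9,"y": 0,"z": 0,"wx": 0,"wy": 0,"wz": 0},
    {"x": -0.9,"y": 0,"z": 0,"wx": 0,"wy": 0,"wz": 0},
    {"x": 0,"y": 0,"z": 0,"wx": 0,"wy": 0,"wz": 0},
    {"x": 0,"y": 0,"z": 0,"wx": 0,"wy": 0,"wz": 0}
  ]
}}

```text
time_s: 3.08
eef_pos: [519.9, 116.6, 365.0]
tool_rot: [2.187, -2.255, 0.0]
contact_force: [-0.3, -0.2, 0.2]
width: 0.997
```

Run:
```python
from h import *
s=snapshot("wrist"); save(s,'w2.png',scale=1.5); np.savez('w2.npz',**s)
```

```text
(no output)
```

View pics/w2.png

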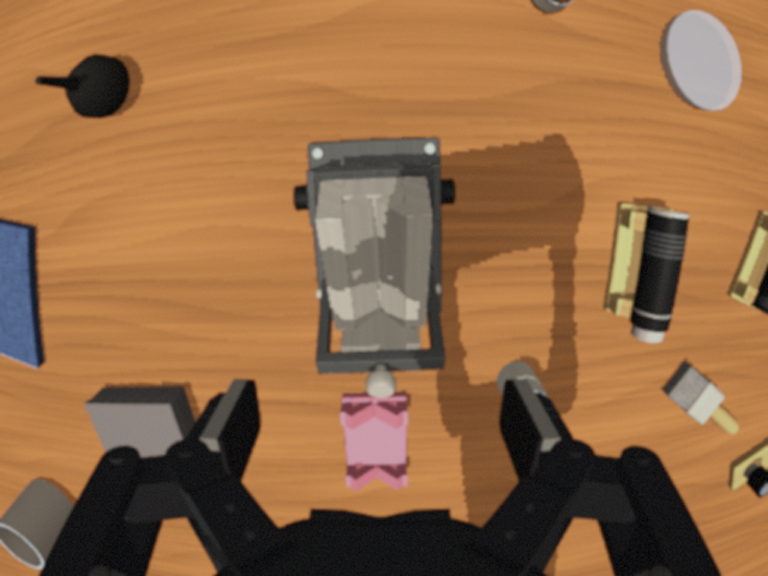

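Run:
```python
from h import *
a=dict(np.load('w1.npz')); b=dict(np.load('w2.npz'))
save(b,'c_b_v.png',(190,85,310,265),3.3)
save(a,'c_a_v.png',(0,95,120,260),3.5)
save(a,'c_a_t.png',(215,120,285,245),4.5)
save(b,'c_b_t.png',(395,125,475,240),4.5)
im=np.full((600,760,3),0,np.uint8)
l=cv2.imread('pics/c_b_v.png');r=cv2.imread('pics/c_b_t.png');print(l.shape,r.shape)
im[:min(600,l.shape[0]),:l.shape[1]]=l[:600]; im[:r.shape[0],400:400+r.shape[1]]=r[:600]
cv2.imwrite('pics/cb.png',im)
im=np.full((600,760,3),0,np.uint8)
l=cv2.imread('pics/c_a_v.png');r=cv2.imread('pics/c_a_t.png');print(l.shape,r.shape)
im[:l.shape[0],:l.shape[1]]=l; im[:r.shape[0],430:430+r.shape[1]]=r[:600]
cv2.imwrite('pics/ca.png',im)
```

```text
(594, 396, 3) (518, 360, 3)
(578, 420, 3) (562, 315, 3)
```

View pics/cb.png

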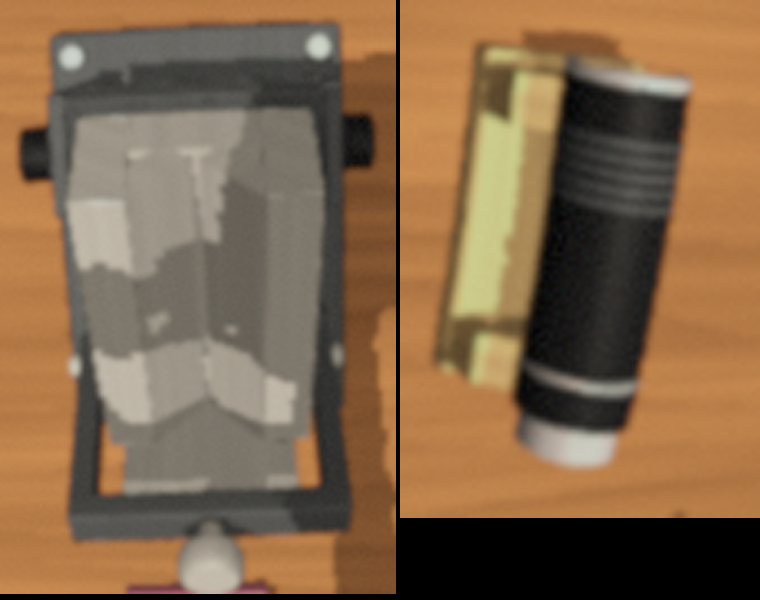

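View pics/ca.png

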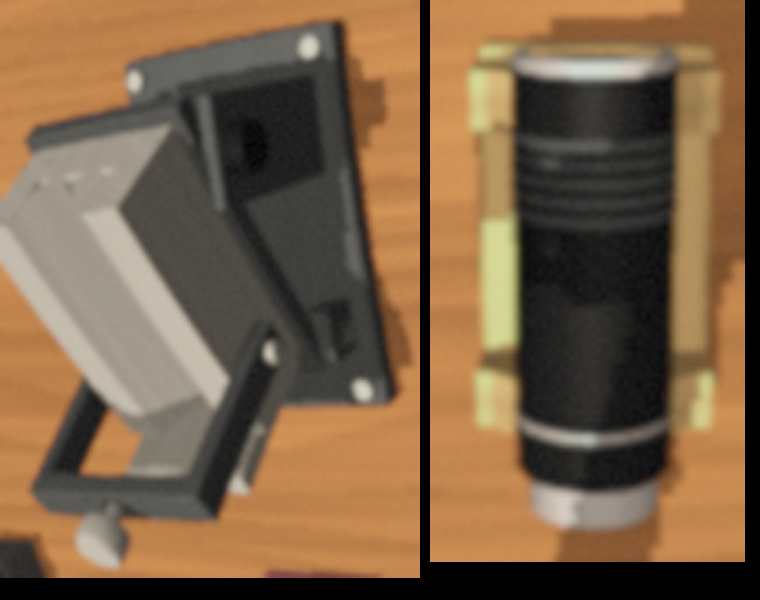

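```bash
cat > tube.py <<'E'
from h import *
def edges(s,roi,thr=75):
    x0,y0,x1,y1=roi
    g=s['pixels'][y0:y1,x0:x1].max(2).astype(float)
    out=[]
    for r in range(g.shape[0]):
        idx=np.where(g[r]<thr)[0]
        if len(idx)<10: continue
        l,rr=idx[0],idx[-1]
        if l==0 or rr==g.shape[1]-1: continue
        L=l-(thr-g[r,l])/(g[r,l-1]-g[r,l]); Rr=rr+(thr-g[r,rr])/(g[r,rr+1]-g[r,rr])
        out.append((y0+r,x0+L,x0+Rr))
    return np.array(out)
def bis(s,e):
    # robust line fit on both edges then bisector plane
    pl=np.polyfit(e[:,0],e[:,1],1);pr=np.polyfit(e[:,0],e[:,2],1)
    D=[]
    for v in np.linspace(e[0,0],e[-1,0],9):
        o,a=ray(s,np.polyval(pl,v),v,True);_,b=ray(s,np.polyval(pr,v),v,True)
        m=a+b;D.append(m/np.linalg.norm(m))
    D=np.array(D);n=np.linalg.svd(D)[2][2]
    return o,n,D,np.degrees(np.arccos(np.clip((a*b).sum(),-1,1)))
E
python3 - <<'E'
from tube import *
a=dict(np.load('w1.npz')); b=dict(np.load('w2.npz'))
ea=edges(a,(224,150,279,218)); eb=edges(b,(418,152,462,208))
for e in (ea,eb): print(len(e)); print(e[::6].round(1).tolist())
oa,na,Da,_=bis(a,ea); ob,nb,Db,_=bis(b,eb)
d=np.cross(na,nb);d/=np.linalg.norm(d);d*=np.sign(d[0])
p=np.linalg.lstsq(np.array([na,nb,[1,0,0]]),np.array([na@oa,nb@ob,513]),rcond=None)[0]
print('axis dir',d,'yaw',np.degrees(np.arctan2(d[1],d[0])),'pitch',np.degrees(np.arcsin(d[2])),'pt',p)
# single-view on z=38
for o,D in((oa,Da),(ob,Db)):
    P=o+D*((38-o[2])/D[:,2])[:,None]; print(P[0].round(1),P[-1].round(1))
# ends
f=lambda u,v:(215+(u-430)/4.5,120+v/4.5); g=lambda u,v:(395+(u-400)/4.5,125+v/4.5)
# top edge of rim (z=56) and foot lower
print('rim top', onz(a,*f(594,70),56,True),onz(b,*g(635,84),56,True))
print('rim tri',tri([ray(a,*f(594,72),True),ray(b,*g(635,86),True)]))
print('barrel/foot edge top',onz(a,*f(594,488),56,True),onz(b,*g(575,430),56,True))
print('foot end top z=53',onz(a,*f(594,516),53,True),onz(b,*g(565,455),53,True))
print('objcase', onz(dict(np.load('top0.npz')),246,243,52))
E
```

```text
66
[[150.0, 233.8, 268.5], [156.0, 233.6, 268.5], [162.0, 233.8, 268.3], [168.0, 234.4, 268.0], [174.0, 234.5, 268.1], [180.0, 234.6, 267.7], [186.0, 234.6, 267.7], [192.0, 234.7, 267.6], [198.0, 233.8, 268.1], [204.0, 234.6, 267.9], [210.0, 234.7, 267.4]]
56
[[152.0, 430.0, 457.1], [158.0, 429.1, 455.3], [164.0, 428.2, 443.4], [170.0, 427.4, 454.1], [176.0, 426.6, 453.2], [182.0, 425.6, 452.2], [188.0, 424.6, 451.2], [194.0, 423.5, 450.0], [200.0, 422.2, 448.6], [206.0, 421.5, 447.2]]
axis dir [ 0.99934173 -0.02623671 -0.02505473] yaw -1.5038974724192398 pitch -1.4356802689058985 pt [ 513.         -106.63409122   36.82361345]
[ 546.3 -107.5   38. ] [ 477.8 -105.7   38. ]
[ 550.1 -106.5   38. ] [ 481.4 -106.    38. ]
rim top [ 562.81788002 -108.57970411   56.        ] [562.99474288 -98.18478635  56.        ]
rim tri (array([ 560.50695368, -108.43833341,   42.62971702]), [np.float64(0.0919889452346971), np.float64(0.09198894523506039)])
barrel/foot edge top [ 470.91927193 -105.65581039   56.        ] [471.74936376 -95.40123147  56.        ]
foot end top z=53 [ 462.465254   -105.36786223   53.        ] [463.15011571 -95.95873474  53.        ]
objcase [406.84601762  -1.08329863  52.        ]
```

Request:
{"op": "apply_moves", "data": {
  "commands": [
    {"x": 0,"y": 0.9,"z": 0,"wx": 0.94,"wy": 0,"wz": 0},
    {"x": 0,"y": 0.9,"z": 0,"wx": 0.94,"wy": 0,"wz": 0},
    {"x": 0,"y": 0.9,"z": 0.3,"wx": 0.94,"wy": 0,"wz": 0},
    {"x": 0,"y": 0,"z": 0,"wx": 0.94,"wy": 0,"wz": 0},
    {"x": 0,"y": 0,"z": 0,"wx": 0.94,"wy": 0,"wz": 0},
    {"x": 0,"y": 0,"z": 0,"wx": 0.94,"wy": 0,"wz": 0},
    {"x": 0,"y": 0,"z": 0,"wx": 0.94,"wy": 0,"wz": 0},
    {"x": 0,"y": 0,"z": 0,"wx": 0.92,"wy": 0,"wz": 0}
  ],
  "grip": 60
}}

```text
time_s: 4.12
eef_pos: [387.5, 119.8, 341.6]
tool_rot: [-1.896, 1.961, -0.529]
contact_force: [-0.2, 0.7, -0.5]
width: 0.598
```

Run:
```python
from h import *
s=snapshot("wrist"); save(s,'w3.png',scale=1.5); np.savez('w3.npz',**s)
st=monitor.state(); print(st['width'],st['joint_vel'].round(3),st['qpos'].round(2)); np.savez('w3s.npz',p=st['eef_pos'],r=st['tool_rot'],w=st['width'])
```

```text
0.6020399984964243 [-0.003  0.022 -0.02   0.033  0.084 -0.018] [ 0.28 -0.7   2.02 -0.16  1.32  1.89]
```

View pics/w3.png

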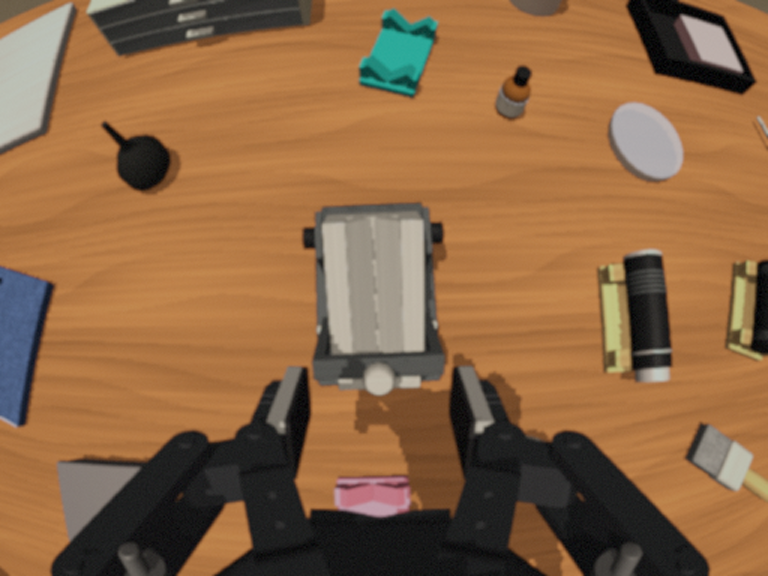

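Run:
```python
from h import *
c=dict(np.load('w3.npz'))
save(c,'c_c_v.png',(195,125,305,265),4.2)
save(c,'c_c_f.png',(170,235,340,320),4.4)
```

```text
(no output)
```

View pics/c_c_v.png

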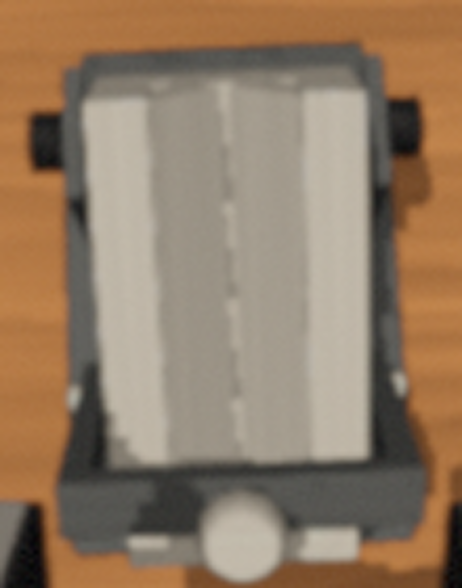

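View pics/c_c_f.png

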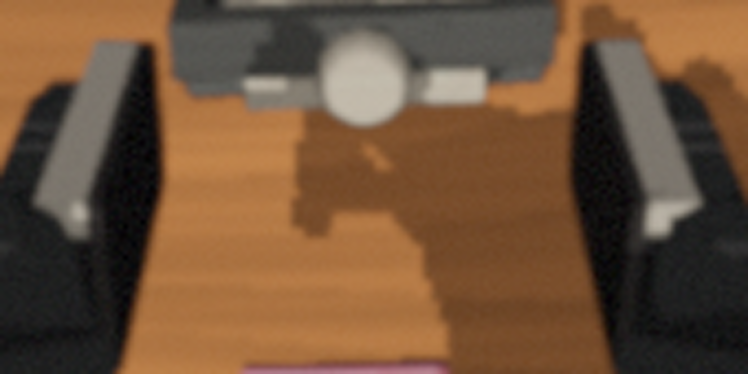

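```bash
cat > vb.py <<'E'
from h import *
a=dict(np.load('w1.npz')); b=dict(np.load('w2.npz')); c=dict(np.load('w3.npz'))
fa=lambda u,v:(u/3.5-.36,95+v/3.5-.36); fb=lambda u,v:(190+u/3.3-.35,85+v/3.3-.35); fc=lambda u,v:(195+u/4.2-.38,125+v/4.2-.38)
RO=tri([ray(b,*fb(323,193),True),ray(c,*fc(366,90),True),ray(a,*fa(120,208),True)])
LO=tri([ray(b,*fb(69,199),True),ray(c,*fc(85,98),True)])
S1=tri([ray(b,*fb(70,57),True),ray(a,*fa(134,80),True)])
S2=tri([ray(b,*fb(319,47),True),ray(a,*fa(309,47),True)])
for n,q in (('RO',RO),('LO',LO),('S1',S1),('S2',S2)): print(n,q[0].round(1),np.round(q[1],1))
print('width',np.linalg.norm(RO[0]-LO[0]))
E
python3 - <<'E'
from vb import *
# cast onto wall-top plane
zt=(RO[0]+LO[0])/2
for yaw in (-1.5,):
    y=np.radians(yaw); X=np.array([np.cos(y)*np.cos(np.pi/6),np.sin(y)*np.cos(np.pi/6),.5]); Y=np.array([-np.sin(y),np.cos(y),0]); Z=np.cross(X,Y)
    def pl(q,off=0):
        o,d=ray(c,*fc(*q),True); P0=zt+Z*off; return o+d*(((P0-o)@Z)/(d@Z))
    for n,q in (('LOf',(85,98)),('LOn',(103,400)),('LIf',(150,95)),('LIn',(168,462)),('RIf',(303,93)),('RIn',(308,462)),('ROf',(366,90)),('ROn',(369,460))):
        p=pl(q); print(n,p.round(1),'local',(np.array([X,Y,Z])@(p-zt)).round(1))
    for n,q in (('Vf',(222,82)),('Vn',(238,462))):
        p=pl(q,-16); print(n,p.round(1),'local',(np.array([X,Y,Z])@(p-zt)).round(1))
    S=zt+9.5*Z-95*X; print('seat',S)
    for n,p in (('bs L',S-8*X+8*Z+26*Y),('bs R',S-8*X+8*Z-26*Y),('bsface L',S+8*Z+26*Y)):
        u=proj(c,p,True); print(n,((u[0]-195+.38)*4.2,(u[1]-125+.38)*4.2))
E
```

```text
RO [569.3  87.6 107.7] [0.4 0.6 0.5]
LO [569.7 147.1 108.9] [0.1 0.1]
S1 [601.6 158.6  11.7] [0.2 0.2]
S2 [602.1  77.9  12.6] [0. 0.]
width 59.55347212152837
LOf [570.  147.3 108.2] local [-0.3 29.9  0. ]
LOn [509.6 147.8  73.3] local [-70.   28.9  -0. ]
LIf [570.  133.4 108.4] local [ 0.1 16.   0. ]
LIn [495.5 133.7  65.4] local [-85.9  14.4   0. ]
RIf [569.3 101.  108.4] local [  0.2 -16.3   0. ]
RIn [494.5 101.   65.3] local [-86.1 -18.3   0. ]
ROf [569.5  87.6 108.8] local [  0.9 -29.7   0. ]
ROn [494.4  86.7  65.4] local [-85.8 -32.6   0. ]
Vf [577.7 118.2  94.5] local [  0.1   1.  -16. ]
Vn [496.1 117.4  47.5] local [-94.   -1.9 -16. ]
seat [482.52395067 119.63650184  69.05200666]
bs L (np.float64(115.58903886646249), np.float64(562.9304731356692))
bs R (np.float64(344.4449185478614), np.float64(561.7810970133729))
bsface L (np.float64(113.74501495368212), np.float64(532.6066305004854))
```

Run:
```python
from h import *
c=dict(np.load('w3.npz'));q=np.load('w3s.npz')
R=Rot.from_rotvec(q['r']).as_matrix();p=q['p'];print(p,R.round(3).tolist(),q['w'])
for n,u,v in (('Ltip in',138,42),('Ltip out',97,42),('Lback',38,205),('Rtip in',598,42),('Rtip out',637,42),('Rback',700,205)):
    o,d=ray(c,170+u/4.4-.38,235+v/4.4-.38,True)
    o=R.T@(o-p);d=R.T@d
    for y in (-11,):
        print(n,(o+d*(y-o[1])/d[1]).round(1))
print('cam in tool',o.round(1))
# also fully open from w2 (1.5x: left tip inner 258,380 ; right 503,380)
b=dict(np.load('w2.npz'))
R=Rot.from_rotvec([2.187,-2.255,0]).as_matrix();p=np.array([519.9,116.6,365.0])
for u,v in((256,380),(235,380),(504,380),(526,380)):
    o,d=ray(b,u/1.5,v/1.5,True); o=R.T@(o-p);d=R.T@d; print((o+d*(-11-o[1])/d[1]).round(1))
# saddle gap
a=dict(np.load('w1.npz'))
for v in (130,370):
  for u in (490,700): print('saddle',onz(a,215+(u-430)/4.5,120+v/4.5,30,True).round(1))
```

```text
[387.44729986 119.90288924 341.54961145] [[-0.034, -0.863, 0.504], [-0.999, 0.029, -0.017], [0.0, -0.504, -0.864]] 0.6020399984964243
Ltip in [-26.8 -11.  167.8]
Ltip out [-31.7 -11.  167.6]
Lback [-31.5 -11.  134. ]
Rtip in [ 28.  -11.  167.8]
Rtip out [ 32.7 -11.  167.6]
Rback [ 32.9 -11.  134.1]
cam in tool [  0.5 -85.5  32.1]
[-41. -11. 158.]
[-48.4 -11.  157.4]
[ 42.5 -11.  158.1]
[ 50.2 -11.  157.5]
saddle [546.7 -84.8  30. ]
saddle [ 545.2 -131.5   30. ]
saddle [489.8 -81.7  30. ]
saddle [ 488.3 -131.    30. ]
```

Request:
{"op": "apply_moves", "data": {
  "commands": [
    {"x": 0.5,"y": 0,"z": 0,"wx": -0.94,"wy": 0,"wz": 0},
    {"x": 0.57,"y": 0,"z": 0,"wx": -0.94,"wy": 0,"wz": 0},
    {"x": 0.57,"y": 0,"z": 0,"wx": -0.94,"wy": 0,"wz": 0},
    {"x": 0.57,"y": 0,"z": 0,"wx": -0.94,"wy": 0,"wz": 0},
    {"x": 0.57,"y": 0,"z": 0,"wx": -0.94,"wy": 0,"wz": 0},
    {"x": 0.57,"y": 0,"z": 0,"wx": -0.94,"wy": 0,"wz": 0},
    {"x": 0.57,"y": 0,"z": 0,"wx": -0.94,"wy": 0,"wz": 0},
    {"x": 0.57,"y": 0,"z": 0,"wx": -0.92,"wy": 0,"wz": 0}
  ]
}}

```text
time_s: 5.18
eef_pos: [379.8, -105.2, 341.7]
tool_rot: [2.183, -2.257, -0.003]
contact_force: [0.5, 0.2, -0.8]
width: 0.596
```

Request:
{"op": "apply_moves", "data": {
  "commands": [
    {"x": 0,"y": -0.9,"z": 0.4,"wx": 0,"wy": 0,"wz": 0},
    {"x": 0,"y": -0.9,"z": 0.4,"wx": 0,"wy": 0,"wz": 0},
    {"x": 0,"y": -0.9,"z": 0.4,"wx": 0,"wy": 0,"wz": 0},
    {"x": 0,"y": 0,"z": 0,"wx": 0,"wy": 0,"wz": 0},
    {"x": 0,"y": 0,"z": 0,"wx": 0,"wy": 0,"wz": 0}
  ]
}}

```text
time_s: 5.8
eef_pos: [514.9, -108.4, 281.5]
tool_rot: [2.184, -2.257, -0.002]
contact_force: [1.0, -0.9, -0.5]
width: 0.599
```

Run:
```python
from h import *
s=snapshot("wrist"); save(s,'w4.png',scale=1.5); np.savez('w4.npz',**s)
st=monitor.state(); print(st['eef_pos'],Rot.from_rotvec(st['tool_rot']).as_matrix().round(4).tolist())
```

```text
[ 514.72027137 -108.2825285   282.51327012] [[-0.0326, -0.9995, 0.0008], [-0.9995, 0.0326, -0.0003], [0.0003, -0.0008, -1.0]]
```

View pics/w4.png

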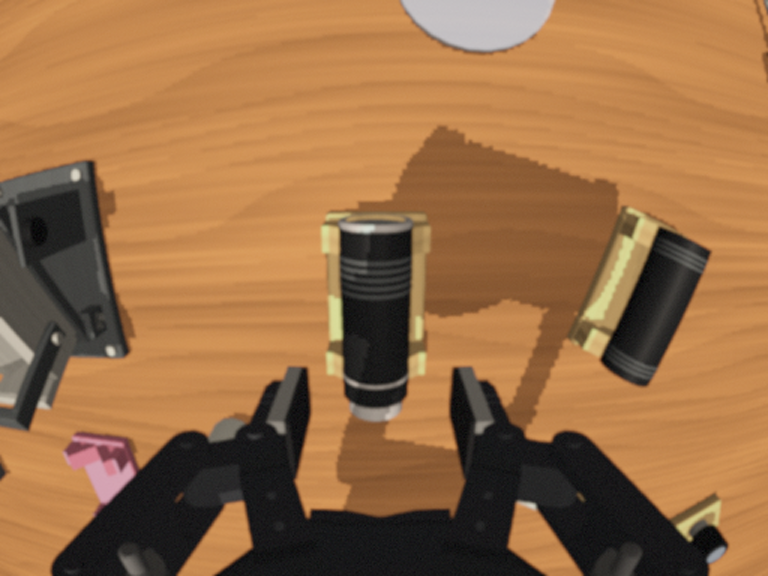

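The tube sits between the fingers, glass rim at (375,225) and foot at (375,408) in the 1.5x view. I refine its axis and work out the offset.

Run:
```python
from tube import *
a=dict(np.load('w4.npz'));w2=dict(np.load('w2.npz'));w1=dict(np.load('w1.npz'))
ea=edges(a,(218,172,283,250)); print(ea[::10].round(1).tolist())
oa,na,Da,_=bis(a,ea)
P=oa+Da*((38-oa[2])/Da[:,2])[:,None]; print(P[0].round(1),P[-1].round(1),'yaw',np.degrees(np.arctan2(*(P[0]-P[-1])[[1,0]])))
ob,nb,_,_=bis(w2,edges(w2,(418,152,462,208)))
p=np.linalg.solve(np.array([na,nb,[1,0,0]]),np.array([na@oa,nb@ob,522])); print('tri',p)
g=a['pixels'].max(2)
print('col 250:',list(zip(range(140,156),g[140:156,250])), list(zip(range(255,285),g[255:285,250])))
for v in (145,150,270,279): print(v,onz(a,250,v,56,True).round(1),onz(a,250,v,53,True).round(1))
```

```text
[[172.0, 227.2, 273.4], [182.0, 227.3, 273.2], [192.0, 227.2, 272.7], [202.0, 228.0, 272.5], [212.0, 228.3, 272.1], [222.0, 228.7, 271.7], [232.0, 227.7, 272.3], [242.0, 229.2, 271.0]]
[ 545.3 -107.7   38. ] [ 480.6 -105.4   38. ] yaw -2.0341847175643033
tri [ 522.         -106.82572224   36.65799555]
col 250: [(140, np.uint8(137)), (141, np.uint8(132)), (142, np.uint8(142)), (143, np.uint8(162)), (144, np.uint8(174)), (145, np.uint8(162)), (146, np.uint8(127)), (147, np.uint8(89)), (148, np.uint8(79)), (149, np.uint8(109)), (150, np.uint8(149)), (151, np.uint8(171)), (152, np.uint8(175)), (153, np.uint8(166)), (154, np.uint8(140)), (155, np.uint8(95))] [(255, np.uint8(29)), (256, np.uint8(71)), (257, np.uint8(118)), (258, np.uint8(132)), (259, np.uint8(108)), (260, np.uint8(62)), (261, np.uint8(29)), (262, np.uint8(24)), (263, np.uint8(25)), (264, np.uint8(26)), (265, np.uint8(26)), (266, np.uint8(21)), (267, np.uint8(24)), (268, np.uint8(24)), (269, np.uint8(23)), (270, np.uint8(31)), (271, np.uint8(67)), (272, np.uint8(115)), (273, np.uint8(149)), (274, np.uint8(161)), (275, np.uint8(161)), (276, np.uint8(161)), (277, np.uint8(161)), (278, np.uint8(160)), (279, np.uint8(160)), (280, np.uint8(152)), (281, np.uint8(138)), (282, np.uint8(130)), (283, np.uint8(129)), (284, np.uint8(133))]
145 [ 568.4 -108.5   56. ] [ 567.9 -108.5   53. ]
150 [ 565.  -108.4   56. ] [ 564.5 -108.4   53. ]
270 [ 472.  -105.1   56. ] [ 470. -105.   53.]
279 [ 463.4 -104.8   56. ] [ 461.2 -104.7   53. ]
```

Request:
{"op": "apply_moves", "data": {
  "commands": [
    {"x": -0.035,"y": -0.145,"z": 0.4,"wx": 0,"wy": 0,"wz": 0},
    {"x": 0,"y": 0,"z": 0.5,"wx": 0,"wy": 0,"wz": 0},
    {"x": 0,"y": 0,"z": 0.4,"wx": 0,"wy": 0,"wz": 0},
    {"x": 0,"y": 0,"z": 0.2,"wx": 0,"wy": 0,"wz": 0},
    {"x": 0,"y": 0,"z": 0.1,"wx": 0,"wy": 0,"wz": 0},
    {"x": 0,"y": 0,"z": 0,"wx": 0,"wy": 0,"wz": 0},
    {"x": 0,"y": 0,"z": 0,"wx": 0,"wy": 0,"wz": 0}
  ]
}}

```text
time_s: 6.72
eef_pos: [522.9, -106.2, 202.4]
tool_rot: [-2.185, 2.256, -0.002]
contact_force: [-0.0, -0.5, 0.1]
width: 0.599
```

Run:
```python
from h import *
s=snapshot("wrist"); save(s,'w5.png',scale=1.5); np.savez('w5.npz',**s)
for i in range(4):
    st=monitor.state(); print(st['eef_pos'],st['contact_force'])
    snapshot("top") if i<2 else 0
s=snapshot("scene"); save(s,'s5.png',(180,150,300,270),5)
```

```text
[ 522.87078294 -106.19201895  202.37122637] [-0.08861526  0.33397771  0.30234522]
[ 522.83443369 -106.19596702  202.26081921] [ 0.02917671 -0.24486103 -0.13601488]
[ 522.79330802 -106.17186777  202.12948131] [ 0.20764648 -0.19950326  0.09829018]
[ 522.79330802 -106.17186777  202.12948131] [ 0.20764648 -0.19950326  0.09829018]
```

View pics/w5.png

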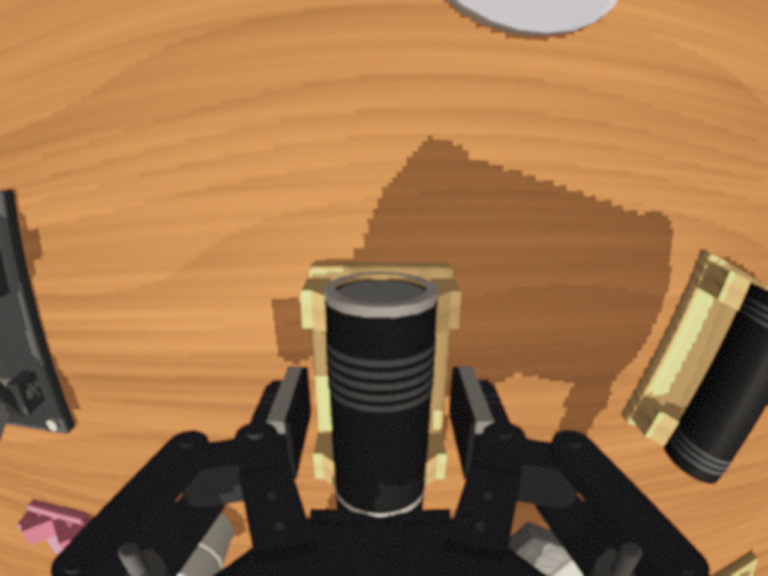

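View pics/s5.png

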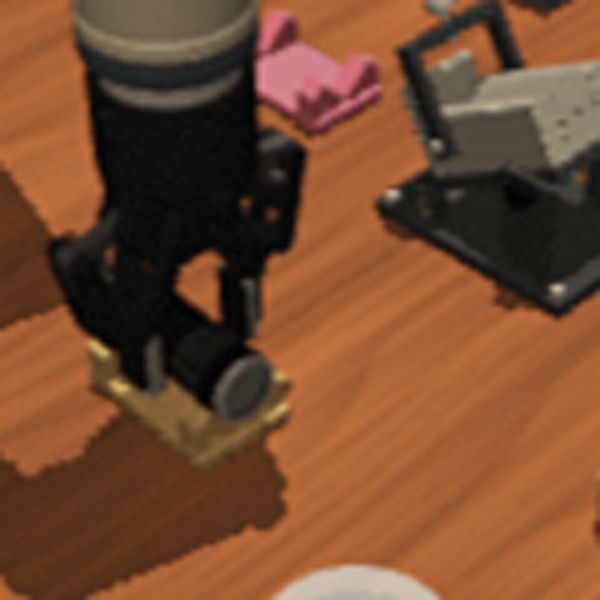

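The tube is centred between the pads, which have saddle clearance on both sides. I grip and lift a little.

Request:
{"op": "apply_moves", "data": {
  "commands": [
    {"x": 0,"y": 0,"z": 0,"wx": 0,"wy": 0,"wz": 0},
    {"x": 0,"y": 0,"z": 0,"wx": 0,"wy": 0,"wz": 0},
    {"x": 0,"y": 0,"z": 0,"wx": 0,"wy": 0,"wz": 0},
    {"x": 0,"y": 0,"z": 0,"wx": 0,"wy": 0,"wz": 0},
    {"x": 0,"y": 0,"z": 0,"wx": 0,"wy": 0,"wz": 0}
  ],
  "grip": 30,
  "squeeze": 40
}}

```text
time_s: 7.55
eef_pos: [522.7, -106.3, 202.0]
tool_rot: [-2.186, 2.256, -0.001]
contact_force: [-0.3, -0.7, 5.3]
width: 0.405
```

Run:
```python
from h import *
s=snapshot("wrist"); save(s,'w6.png',(180,170,330,350),3.3); np.savez('w6.npz',**s)
s=snapshot("scene"); save(s,'s6.png',(190,170,260,250),7)
st=monitor.state(); print(st['eef_pos'],st['contact_force'],st['width'])
```

```text
[ 522.69035514 -106.26336009  201.9245891 ] [-2.22068294 -1.44574347  5.82138869] 0.4054057303322618
```

View pics/w6.png

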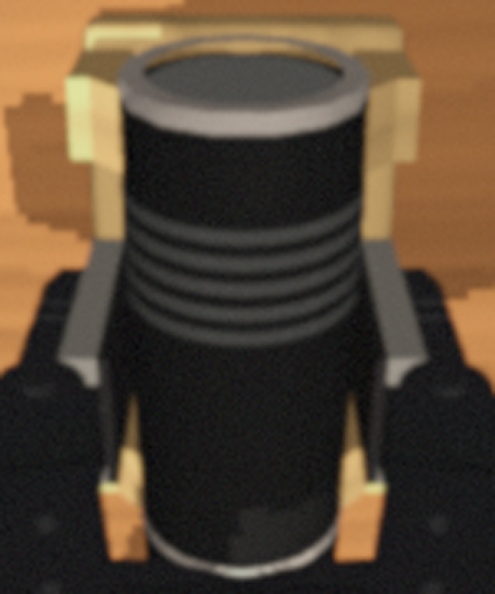

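View pics/s6.png

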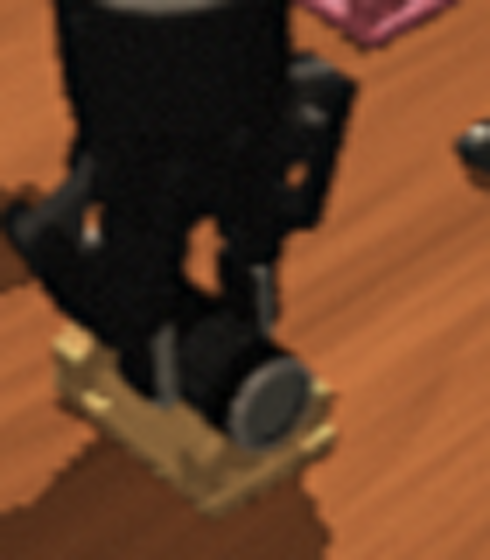

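Run:
```python
from h import *
c=dict(np.load('w6.npz'));st=monitor.state();R=Rot.from_rotvec(st['tool_rot']).as_matrix();p=st['eef_pos']
for u,v in ((120,240),(98,240),(365,240),(388,240)):
    o,d=ray(c,180+u/3.3-.35,170+v/3.3-.35,True); o=R.T@(o-p);d=R.T@d
    q=o+d*(-11-o[1])/d[1]; print(q.round(1),'world z',(p+R@q)[2].round(1))
```

```text
[-19.3 -11.  170.8] world z 31.2
[-22.9 -11.  170.6] world z 31.3
[ 20.3 -11.  170.8] world z 31.1
[ 24.1 -11.  170.7] world z 31.2
```

Request:
{"op": "apply_moves", "data": {
  "commands": [
    {"x": 0,"y": 0,"z": -0.1,"wx": 0,"wy": 0,"wz": 0},
    {"x": 0,"y": 0,"z": -0.2,"wx": 0,"wy": 0,"wz": 0},
    {"x": 0,"y": 0,"z": -0.4,"wx": 0,"wy": 0,"wz": 0},
    {"x": 0,"y": 0,"z": -0.6,"wx": 0,"wy": 0,"wz": 0},
    {"x": 0,"y": 0,"z": -0.6,"wx": 0,"wy": 0,"wz": 0},
    {"x": 0,"y": 0,"z": -0.6,"wx": 0,"wy": 0,"wz": 0},
    {"x": 0,"y": 0,"z": -0.1,"wx": 0,"wy": 0,"wz": 0},
    {"x": 0,"y": 0,"z": 0,"wx": 0,"wy": 0,"wz": 0}
  ]
}}

```text
time_s: 8.65
eef_pos: [522.5, -106.1, 331.5]
tool_rot: [-2.186, 2.256, -0.0]
contact_force: [0.3, -0.0, -3.3]
width: 0.409
```

Run:
```python
from h import *
s=snapshot("wrist"); save(s,'w7.png',(130,130,380,384),2.3); np.savez('w7.npz',**s)
s=snapshot("scene"); save(s,'s7.png',(150,100,350,270),3.5)
st=monitor.state(); print(st['eef_pos'],st['contact_force'],st['width'])
```

```text
[ 522.37500782 -106.05476821  329.85376686] [ 0.23596425 -0.88959838 -1.86929725] 0.40417712775532655
```

View pics/w7.png

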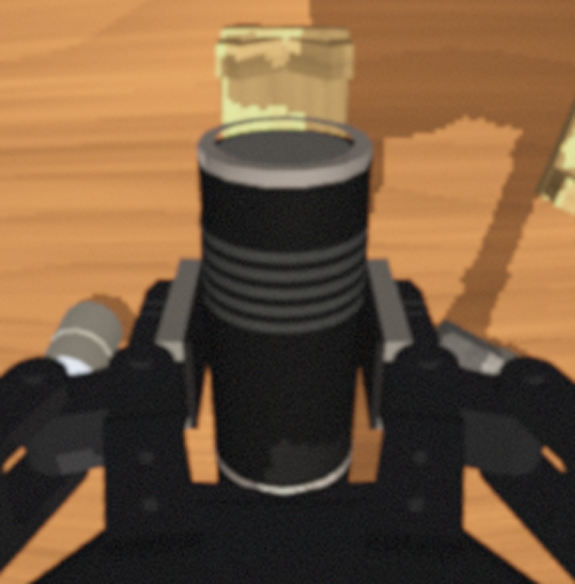

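View pics/s7.png

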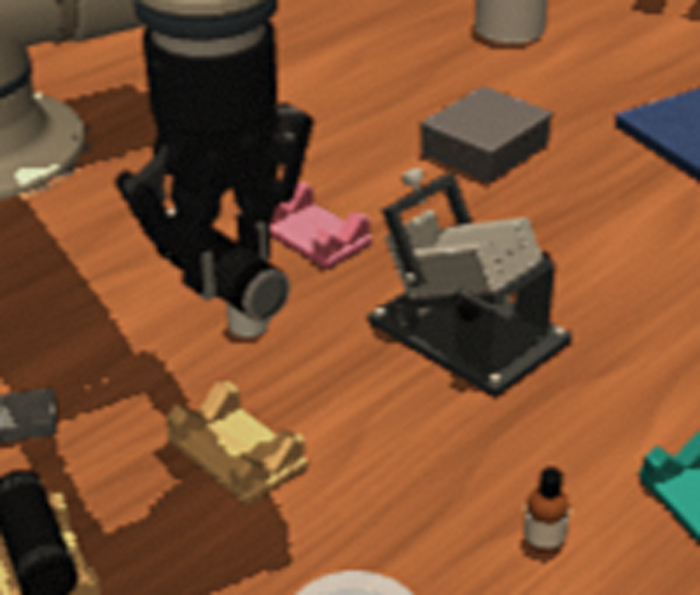

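Request:
{"op": "apply_moves", "data": {
  "commands": [
    {"x": 0,"y": 0.57,"z": 0,"wx": 0,"wy": 0,"wz": -0.47},
    {"x": 0,"y": 0.57,"z": 0,"wx": 0.94,"wy": 0,"wz": 0},
    {"x": 0,"y": 0,"z": 0,"wx": 0.94,"wy": 0,"wz": 0},
    {"x": 0,"y": 0,"z": 0,"wx": 0.94,"wy": 0,"wz": 0},
    {"x": 0,"y": 0,"z": 0,"wx": 0.94,"wy": 0,"wz": 0},
    {"x": 0,"y": 0,"z": 0,"wx": 0.94,"wy": 0,"wz": 0},
    {"x": 0,"y": 0,"z": 0,"wx": 0.94,"wy": 0,"wz": 0},
    {"x": 0,"y": 0,"z": 0,"wx": 0.94,"wy": 0,"wz": 0}
  ]
}}

```text
time_s: 9.75
eef_pos: [465.3, -105.2, 329.4]
tool_rot: [-1.967, 1.966, -0.457]
contact_force: [0.5, 0.2, -1.0]
width: 0.403
```

Request:
{"op": "apply_moves", "data": {
  "commands": [
    {"x": 0,"y": 0,"z": 0,"wx": 0.92,"wy": 0,"wz": 0},
    {"x": -0.8,"y": 0,"z": 0,"wx": 0,"wy": 0,"wz": 0},
    {"x": -0.8,"y": 0,"z": 0,"wx": 0,"wy": 0,"wz": 0},
    {"x": -0.8,"y": 0,"z": 0,"wx": 0,"wy": 0,"wz": 0},
    {"x": -0.8,"y": 0,"z": 0,"wx": 0,"wy": 0,"wz": 0},
    {"x": -0.8,"y": 0,"z": 0,"wx": 0,"wy": 0,"wz": 0},
    {"x": -0.4,"y": 0,"z": 0,"wx": 0,"wy": 0,"wz": 0},
    {"x": 0,"y": 0,"z": 0,"wx": 0,"wy": 0,"wz": 0}
  ]
}}

```text
time_s: 10.75
eef_pos: [464.9, 116.0, 329.4]
tool_rot: [-1.933, 1.925, -0.513]
contact_force: [-0.3, 0.0, -3.5]
width: 0.408
```

Run:
```python
from h import *
s=snapshot("wrist"); save(s,'w8.png',scale=1.5); np.savez('w8.npz',**s)
s=snapshot("scene"); save(s,'s8.png',(150,60,350,230),3.5);np.savez('s8.npz',**s)
st=monitor.state(); print(st['eef_pos'],st['contact_force'],st['width'],Rot.from_rotvec(st['tool_rot']).as_matrix().round(4).tolist(),st['qpos'].round(2))
```

```text
[465.17239903 114.53794341 330.12157385] [ 0.20406251  0.10052391 -3.14715672] 0.40135654063519294 [[0.0015, -0.8673, 0.4979], [-1.0, -0.0018, -0.0], [0.0009, -0.4979, -0.8673]] [ 0.21 -0.47  1.9  -0.11  1.21  1.79]
```

View pics/w8.png

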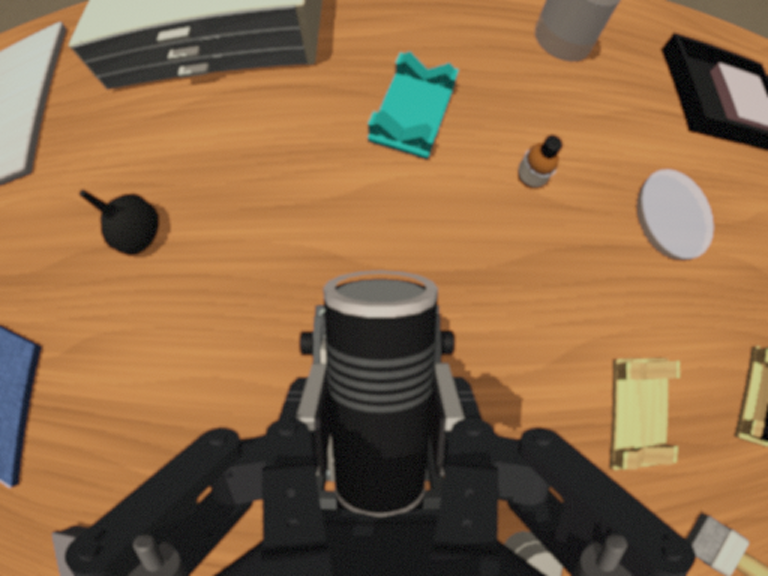

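View pics/s8.png

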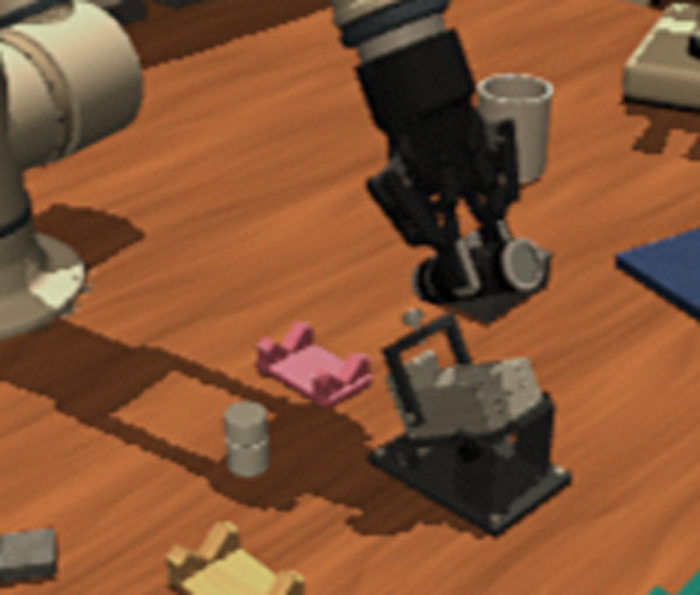

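Run:
```python
from h import *
P=[]
for i in range(6):
    s=snapshot("wrist"); P.append(monitor.state()['eef_pos'])
P=np.array(P);print(P.round(2)); p=P.mean(0)
T=s['world_to_cam'];print('cam',(-T[:3,:3].T@T[:3,3]).round(2))
Xg=np.array([.866,0,.5]);Zg=np.array([-.5,0,.866])
seat=np.array([482.5,117.8,70.0])
d=p-164*Zg-61.2*Xg-seat; print('foot in seat frame x,y,z',d@Xg,d[1],d@Zg)
# tube + groove in tool frame from w8
```

```text
[[465.28 114.16 330.46]
 [465.33 113.96 330.76]
 [465.4  113.86 331.02]
 [465.41 113.89 331.21]
 [465.42 113.95 331.35]
 [465.42 114.04 331.45]]
cam [555.42 113.5  346.49]
foot in seat frame x,y,z 54.494802323880656 -3.8203650528676434 70.6315209853123
```

Request:
{"op": "apply_moves", "data": {
  "commands": [
    {"x": -0.07,"y": 0.2,"z": 0.0,"wx": 0,"wy": 0,"wz": 0},
    {"x": 0,"y": 0.17,"z": 0.3,"wx": 0,"wy": 0,"wz": 0},
    {"x": 0,"y": 0,"z": 0.3,"wx": 0,"wy": 0,"wz": 0},
    {"x": 0,"y": 0,"z": 0.3,"wx": 0,"wy": 0,"wz": 0},
    {"x": 0,"y": 0,"z": 0.1,"wx": 0,"wy": 0,"wz": 0},
    {"x": 0,"y": 0,"z": 0,"wx": 0,"wy": 0,"wz": 0},
    {"x": 0,"y": 0,"z": 0,"wx": 0,"wy": 0,"wz": 0}
  ]
}}

```text
time_s: 12.02
eef_pos: [474.5, 118.3, 279.6]
tool_rot: [-1.927, 1.925, -0.517]
contact_force: [-0.3, 1.2, -1.7]
width: 0.404
```

```bash
cat > st.py <<'E'
from h import *
import sys
n=sys.argv[1]
P=[];F=[]
for i in range(3):
    s=snapshot("wrist"); st=monitor.state();P.append(st['eef_pos']);F.append(st['contact_force'])
save(s,'w'+n+'.png',(150,150,350,384),2.5); np.savez('w'+n+'.npz',**s)
s=snapshot("scene"); save(s,'s'+n+'.png',(230,110,330,220),5);np.savez('s'+n+'.npz',**s)
print(np.array(P).round(2).tolist(),np.array(F).round(1).tolist(),st['width'],st['time_s'])
p=np.mean(P,0)
Xg=np.array([.866,0,.5]);Zg=np.array([-.5,0,.866])
seat=np.array([482.5,117.8,70.0])
d=p-164*Zg-61.2*Xg-seat; print('foot in seat frame x,y,z',d@Xg,d[1],d@Zg)
f=np.mean(F,0);print('force groove axes',f@Xg,f[1],f@Zg)
E
python3 st.py 9
```

```text
[[474.47, 118.28, 279.72], [474.42, 118.29, 279.69], [474.37, 118.28, 279.61]] [[0.2, 0.6, -3.0], [-0.4, 0.1, -2.0], [-0.1, 0.8, -1.8]] 0.40379981455298875 12.175
foot in seat frame x,y,z 36.64361178006949 0.48437529046142913 21.62255365620581
force groove axes -1.206601408247914 0.49677965211816577 -1.9205800926811492
```

View pics/w9.png

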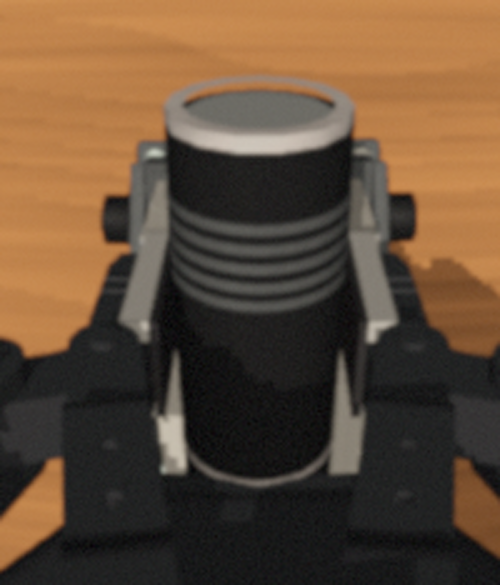

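View pics/s9.png

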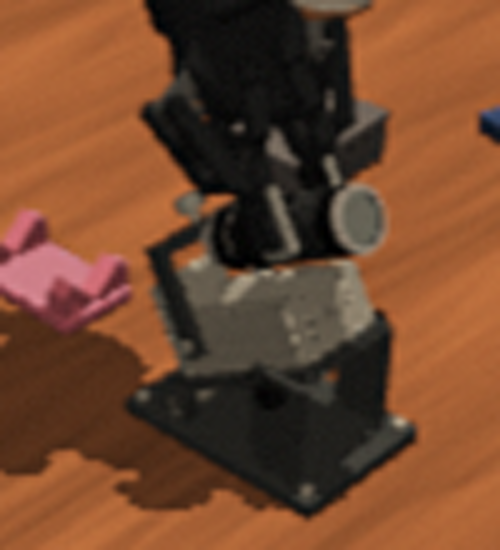

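Request:
{"op": "apply_moves", "data": {
  "commands": [
    {"x": 0,"y": 0,"z": 0.15,"wx": 0,"wy": 0,"wz": 0},
    {"x": 0,"y": 0,"z": 0.12,"wx": 0,"wy": 0,"wz": 0},
    {"x": 0,"y": 0,"z": 0.06,"wx": 0,"wy": 0,"wz": 0},
    {"x": 0,"y": 0,"z": 0.02,"wx": 0,"wy": 0,"wz": 0},
    {"x": 0,"y": 0,"z": 0.02,"wx": 0,"wy": 0,"wz": 0},
    {"x": 0,"y": 0,"z": 0,"wx": 0,"wy": 0,"wz": 0},
    {"x": 0,"y": 0,"z": 0,"wx": 0,"wy": 0,"wz": 0}
  ]
}}

```text
time_s: 13.1
eef_pos: [483.6, 118.3, 263.1]
tool_rot: [-1.928, 1.925, -0.516]
contact_force: [-0.5, -0.7, -2.9]
width: 0.404
```

```bash
python3 st.py 10
```

```text
[[483.58, 118.28, 263.06], [483.57, 118.27, 263.05], [483.57, 118.29, 263.04]] [[0.5, 0.5, -2.7], [-0.4, -0.0, -2.2], [-0.3, -0.6, -3.0]] 0.4039595051359441 13.25
foot in seat frame x,y,z 36.257898246944116 0.4764549053545153 2.6539613583434445
force groove axes -1.3807449904526516 -0.01454540818830663 -2.2536400853583287
```

View pics/s10.png

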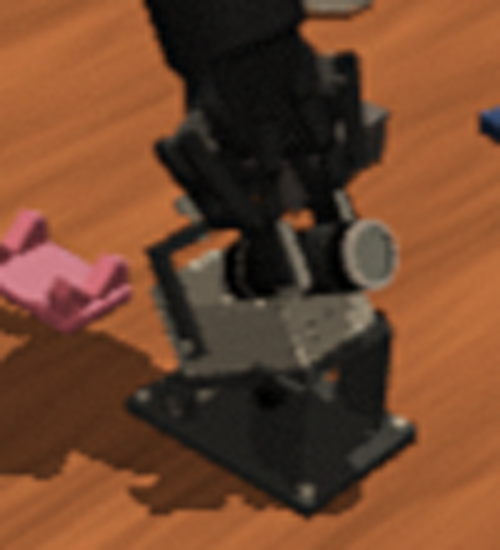

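Request:
{"op": "apply_moves", "data": {
  "commands": [
    {"x": 0,"y": 0,"z": 0.02,"wx": 0,"wy": 0,"wz": 0},
    {"x": 0,"y": 0,"z": 0.01,"wx": 0,"wy": 0,"wz": 0},
    {"x": 0,"y": 0,"z": 0.01,"wx": 0,"wy": 0,"wz": 0},
    {"x": 0,"y": 0,"z": 0,"wx": 0,"wy": 0,"wz": 0}
  ]
}}

```text
time_s: 13.8
eef_pos: [484.6, 118.2, 261.5]
tool_rot: [-1.928, 1.926, -0.517]
contact_force: [-3.1, -0.9, 0.7]
width: 0.404
```

```bash
python3 st.py 11
```

```text
[[484.59, 118.14, 261.48], [484.59, 118.15, 261.47], [484.59, 118.16, 261.44]] [[-2.5, -2.2, 0.7], [-2.2, -1.2, 1.0], [-3.0, -1.1, 1.0]] 0.40700259121215066 13.95
foot in seat frame x,y,z 36.345811817168425 0.348370353232923 0.7641959894470354
force groove axes -1.7765653547268505 -1.5071417988841003 2.056672147905051
```

Request:
{"op": "apply_moves", "data": {
  "commands": [
    {"x": 0.008,"y": 0,"z": 0.01,"wx": 0,"wy": 0,"wz": 0},
    {"x": 0,"y": 0,"z": 0,"wx": 0,"wy": 0,"wz": 0}
  ]
}}

```text
time_s: 14.25
eef_pos: [484.8, 117.9, 261.3]
tool_rot: [-1.927, 1.925, -0.516]
contact_force: [-6.3, -1.2, 3.7]
width: 0.4
```

```bash
python3 st.py 12
```

```text
[[484.76, 117.95, 261.29], [484.77, 117.94, 261.32], [484.76, 117.94, 261.32]] [[-5.2, -0.6, 3.7], [-5.2, -1.4, 4.3], [-5.2, -2.2, 3.7]] 0.40628142529486105 14.4
foot in seat frame x,y,z 36.420013331775365 0.1407801482275346 0.550985534440013
force groove axes -2.5540524934805333 -1.4080022228800566 6.000352191592249
```

View pics/s12.png

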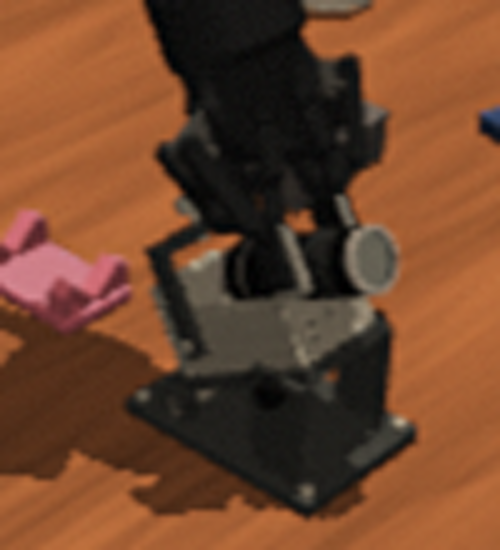

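View pics/w12.png

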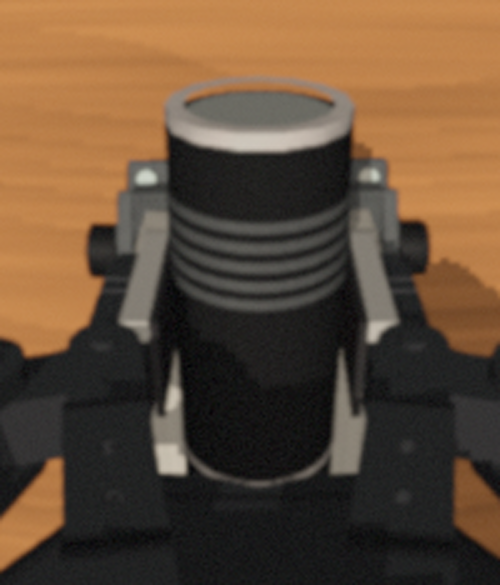

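Tube lies on both flanks above the clamp with about 8 N of normal load. I ease off and slide it down.

Request:
{"op": "apply_moves", "data": {
  "commands": [
    {"x": 0.004,"y": 0.06,"z": -0.006,"wx": 0,"wy": 0,"wz": 0},
    {"x": 0,"y": 0.1,"z": 0,"wx": 0,"wy": 0,"wz": 0},
    {"x": 0,"y": 0.1,"z": 0,"wx": 0,"wy": 0,"wz": 0},
    {"x": 0,"y": 0,"z": 0,"wx": 0,"wy": 0,"wz": 0}
  ]
}}

```text
time_s: 14.95
eef_pos: [473.2, 117.8, 254.9]
tool_rot: [-1.927, 1.925, -0.516]
contact_force: [-2.1, 0.4, 5.0]
width: 0.405
```

```bash
python3 st.py 13
```

```text
[[473.26, 117.77, 254.94], [473.28, 117.77, 254.91], [473.32, 117.78, 254.92]] [[-2.0, -0.7, 5.5], [-2.5, -0.6, 5.2], [-2.4, -0.5, 5.6]] 0.4086736446538626 15.1
foot in seat frame x,y,z 23.2850465027719 -0.02449856665975858 0.7567665901857623
force groove axes 0.7161746540462559 -0.5757158486960149 5.845917916425405
```

View pics/s13.png

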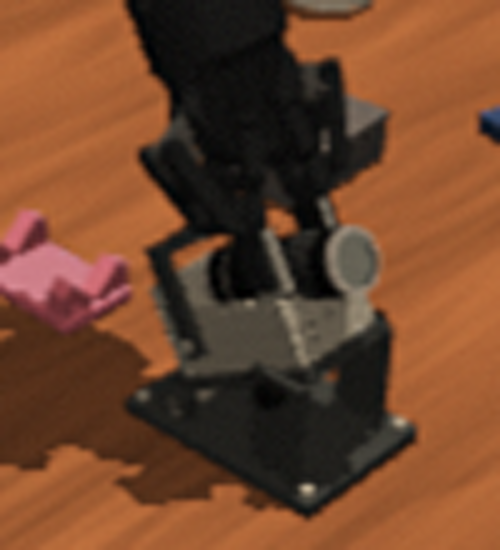

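Request:
{"op": "apply_moves", "data": {
  "commands": [
    {"x": 0,"y": 0.1,"z": -0.004,"wx": 0,"wy": 0,"wz": 0},
    {"x": 0,"y": 0.1,"z": 0,"wx": 0,"wy": 0,"wz": 0},
    {"x": 0,"y": 0.1,"z": -0.002,"wx": 0,"wy": 0,"wz": 0},
    {"x": 0,"y": 0.04,"z": 0,"wx": 0,"wy": 0,"wz": 0},
    {"x": 0,"y": 0,"z": 0,"wx": 0,"wy": 0,"wz": 0}
  ]
}}

```text
time_s: 15.78
eef_pos: [458.3, 117.7, 246.5]
tool_rot: [-1.928, 1.925, -0.516]
contact_force: [-0.3, -0.4, 5.6]
width: 0.404
```

```bash
python3 st.py 14
```

```text
[[458.33, 117.68, 246.48], [458.34, 117.67, 246.45], [458.34, 117.67, 246.48]] [[-0.0, -0.2, 6.3], [-0.7, 0.2, 5.9], [-1.1, -0.1, 6.4]] 0.404162011776162 15.925
foot in seat frame x,y,z 6.112788868707859 -0.12584001038128179 0.9133373130677036
force groove axes 2.5762658631621806 -0.0067038237202152 5.6654737645360305
```

View pics/s14.png

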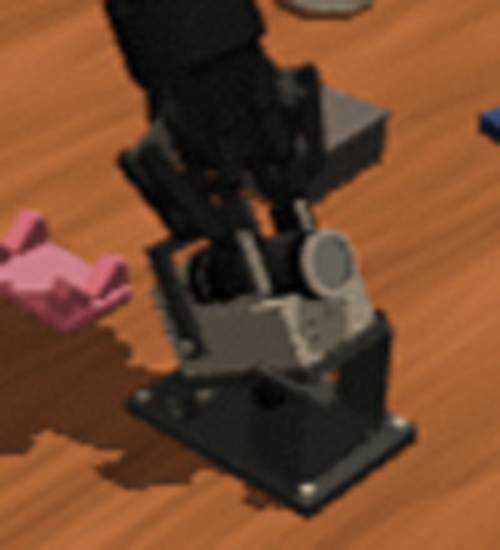

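Request:
{"op": "apply_moves", "data": {
  "commands": [
    {"x": 0,"y": 0.03,"z": -0.003,"wx": 0,"wy": 0,"wz": 0},
    {"x": 0,"y": 0.02,"z": 0,"wx": 0,"wy": 0,"wz": 0},
    {"x": 0,"y": 0.02,"z": 0,"wx": 0,"wy": 0,"wz": 0},
    {"x": 0,"y": 0.01,"z": 0,"wx": 0,"wy": 0,"wz": 0},
    {"x": 0,"y": 0,"z": 0,"wx": 0,"wy": 0,"wz": 0}
  ]
}}

```text
time_s: 16.6
eef_pos: [454.9, 117.6, 244.5]
tool_rot: [-1.927, 1.925, -0.517]
contact_force: [0.1, -1.0, 5.5]
width: 0.406
```

```bash
python3 st.py 15
```

```text
[[454.95, 117.63, 244.54], [454.95, 117.66, 244.59], [454.95, 117.63, 244.58]] [[1.8, -0.9, 4.7], [0.7, -0.1, 5.7], [0.9, -1.8, 4.6]] 0.40473237502755094 16.75
foot in seat frame x,y,z 2.2272458450821437 -0.15770408534061175 0.9632170933423305
force groove axes 3.483193526852835 -0.9062810429936407 3.752713274009247
```

Request:
{"op": "apply_moves", "data": {
  "commands": [
    {"x": 0,"y": 0.01,"z": 0,"wx": 0,"wy": 0,"wz": 0},
    {"x": 0,"y": 0.01,"z": 0,"wx": 0,"wy": 0,"wz": 0},
    {"x": 0,"y": 0.01,"z": 0,"wx": 0,"wy": 0,"wz": 0},
    {"x": 0,"y": 0,"z": 0,"wx": 0,"wy": 0,"wz": 0}
  ]
}}

```text
time_s: 17.3
eef_pos: [454.1, 117.6, 244.2]
tool_rot: [-1.926, 1.924, -0.518]
contact_force: [6.1, 0.2, 3.2]
width: 0.408
```

```bash
python3 st.py 16
```

```text
[[454.07, 117.58, 244.15], [454.07, 117.59, 244.14], [454.06, 117.61, 244.14]] [[5.6, -0.0, 3.7], [5.9, -1.3, 3.9], [5.3, 0.4, 3.6]] 0.4060567903352945 17.45
foot in seat frame x,y,z 1.2477477389355556 -0.20477587063874125 1.031543277008433
force groove axes 6.697819525676451 -0.3147179442063707 0.420855129896637
```

View pics/s16.png

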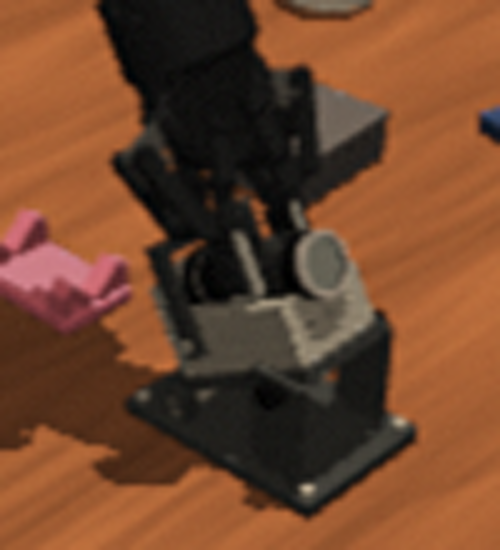

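View pics/w16.png

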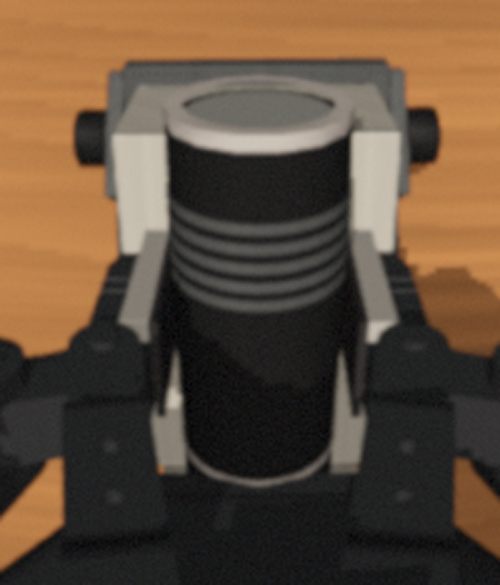

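Request:
{"op": "apply_moves", "data": {
  "commands": [
    {"x": 0,"y": 0.01,"z": 0.006,"wx": 0,"wy": 0,"wz": 0},
    {"x": 0,"y": 0.01,"z": 0.004,"wx": 0,"wy": 0,"wz": 0},
    {"x": 0,"y": 0,"z": 0,"wx": 0,"wy": 0,"wz": 0},
    {"x": 0,"y": 0,"z": 0,"wx": 0,"wy": 0,"wz": 0}
  ]
}}

```text
time_s: 18.0
eef_pos: [453.8, 117.6, 244.0]
tool_rot: [-1.925, 1.923, -0.519]
contact_force: [7.1, -0.5, 4.6]
width: 0.4
```

```bash
python3 st.py 17
```

```text
[[453.78, 117.58, 243.99], [453.78, 117.6, 243.97], [453.77, 117.57, 243.97]] [[6.1, -0.2, 4.8], [7.2, -0.4, 5.9], [7.2, -0.2, 5.9]] 0.40458377621183966 18.15
foot in seat frame x,y,z 0.9160001712898453 -0.21725662194688766 1.0329677555219476
force groove axes 8.69029596175119 -0.26156621673102887 1.4145911834690525
```

Run:
```python
from h import *
s=dict(np.load('s17.npz'));a=s
st=monitor.state();R=Rot.from_rotvec(st['tool_rot']).as_matrix();print(R.round(4).tolist(),'tilt',np.degrees(np.arcsin(R[0,2])))
Xg=np.array([.866,0,.5]);Zg=np.array([-.5,0,.866]);seat=np.array([482.5,117.8,70.3])
for x in (95,100,105,110): print(x,proj(s,seat+x*Xg), [(v-o)*5 for v,o in zip(proj(s,seat+x*Xg),(230,110))])
# check of scene calib: block far corners
for y in (30,-30): print([(v-o)*5 for v,o in zip(proj(s,seat+95*Xg-9.5*Zg+np.array([0,y,0])),(230,110))])
t=snapshot('top'); save(t,'t17.png',(180,165,240,240),7); np.savez('t17.npz',**t)
for x in (95,100,105,110): print(x,[(v-o)*7 for v,o in zip(proj(t,seat+x*Xg+18*Zg),(180,165))])
save(s,'s17b.png',(265,130,325,200),8)
```

```text
[[0.0011, -0.8638, 0.5039], [-1.0, -0.0008, 0.0009], [-0.0004, -0.5039, -0.8638]] tilt 30.25628653972654
95 (np.float64(291.9324937738581), np.float64(162.9312825591199)) [np.float64(309.6624688692904), np.float64(264.65641279559946)]
100 (np.float64(293.2744720501631), np.float64(162.76881757516546)) [np.float64(316.37236025081563), np.float64(263.8440878758273)]
105 (np.float64(294.6273242462975), np.float64(162.6050361532017)) [np.float64(323.1366212314876), np.float64(263.0251807660085)]
110 (np.float64(295.9911830653784), np.float64(162.43992222768557)) [np.float64(329.9559153268919), np.float64(262.1996111384278)]
[np.float64(352.1956351413735), np.float64(258.9594682500649)]
[np.float64(277.92042869875615), np.float64(304.70650877871776)]
95 [np.float64(165.8144848322782), np.float64(156.71692762234022)]
100 [np.float64(165.54802662323777), np.float64(144.89163505810268)]
105 [np.float64(165.2806013901584), np.float64(133.02342641251303)]
110 [np.float64(165.012203859218), np.float64(121.1120676357763)]
```

View pics/s17b.png

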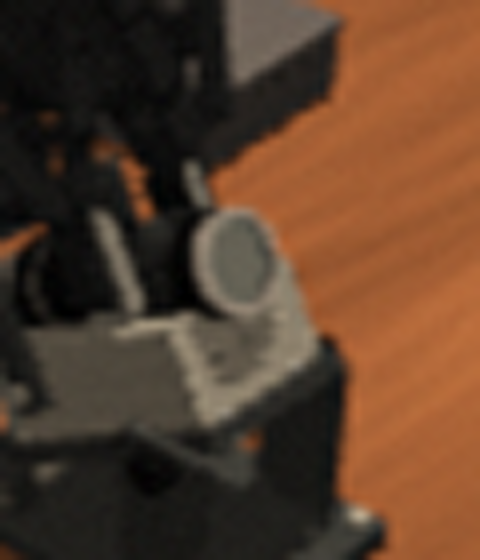

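View pics/t17.png

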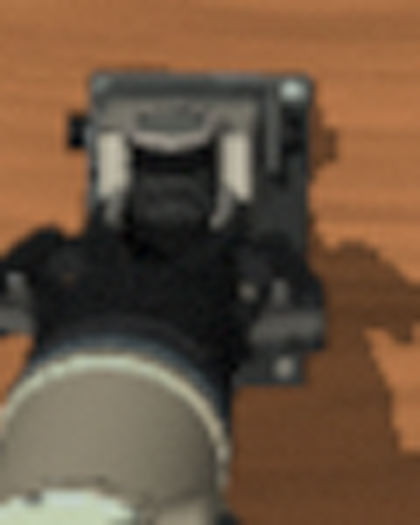

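Request:
{"op": "apply_moves", "data": {
  "commands": [
    {"x": 0,"y": 0.004,"z": 0.01,"wx": 0,"wy": 0,"wz": 0},
    {"x": 0,"y": 0,"z": 0,"wx": 0,"wy": 0,"wz": 0},
    {"x": 0,"y": 0,"z": 0,"wx": 0,"wy": 0,"wz": 0}
  ]
}}

```text
time_s: 18.62
eef_pos: [453.8, 117.6, 243.9]
tool_rot: [-1.925, 1.923, -0.52]
contact_force: [4.3, -0.6, 8.0]
width: 0.402
```

```bash
python3 st.py 18
```

```text
[[453.8, 117.6, 243.94], [453.8, 117.62, 243.91], [453.79, 117.59, 243.91]] [[4.2, -0.6, 7.9], [3.8, -0.6, 8.5], [3.9, -0.8, 7.7]] 0.40556567488145445 18.775
foot in seat frame x,y,z 0.9069495836598593 -0.19609104481477857 0.9741898662525457
force groove axes 7.4439494206933166 -0.6986552548260047 4.951893245346498
```

Pressing at about 7 N axially on the stop and 5 N into the flanks. I release.

Request:
{"op": "apply_moves", "data": {
  "commands": [
    {"x": 0,"y": 0,"z": 0,"wx": 0,"wy": 0,"wz": 0},
    {"x": 0,"y": 0,"z": 0,"wx": 0,"wy": 0,"wz": 0},
    {"x": 0,"y": 0,"z": 0,"wx": 0,"wy": 0,"wz": 0},
    {"x": 0,"y": 0,"z": 0,"wx": 0,"wy": 0,"wz": 0}
  ],
  "grip": 60
}}

```text
time_s: 19.32
eef_pos: [453.0, 117.6, 241.5]
tool_rot: [-1.929, 1.927, -0.515]
contact_force: [0.1, 0.6, -0.4]
width: 0.598
```

```bash
python3 st.py 19
```

```text
[[453.04, 117.65, 241.73], [453.09, 117.62, 241.9], [453.11, 117.64, 241.99]] [[0.5, -0.2, -1.3], [0.4, 0.9, -0.8], [-0.4, 0.7, -0.3]] 0.5975719191393029 19.475
foot in seat frame x,y,z -0.7391240801579314 -0.16307475723894527 -0.4418657388048889
force groove axes -0.25352970804155933 0.4656169495584404 -0.7593852875290624
```

View pics/w19.png

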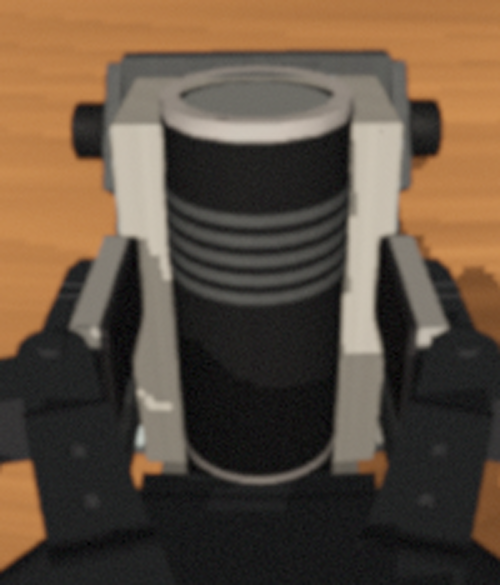

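View pics/s19.png

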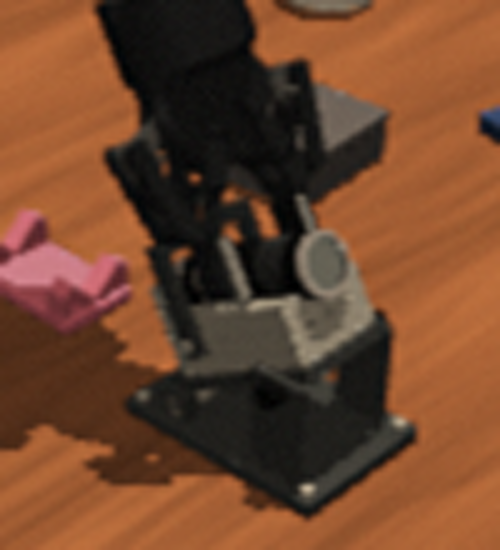

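Request:
{"op": "apply_moves", "data": {
  "commands": [
    {"x": 0,"y": 0,"z": -0.1,"wx": 0,"wy": 0,"wz": 0},
    {"x": 0,"y": 0,"z": -0.2,"wx": 0,"wy": 0,"wz": 0},
    {"x": 0,"y": 0,"z": -0.4,"wx": 0,"wy": 0,"wz": 0},
    {"x": 0,"y": 0,"z": -0.6,"wx": 0,"wy": 0,"wz": 0},
    {"x": 0,"y": 0,"z": -0.6,"wx": 0,"wy": 0,"wz": 0},
    {"x": 0,"y": 0,"z": -0.3,"wx": 0,"wy": 0,"wz": 0},
    {"x": 0,"y": 0,"z": 0,"wx": 0,"wy": 0,"wz": 0},
    {"x": 0,"y": 0,"z": 0,"wx": 0,"wy": 0,"wz": 0}
  ]
}}

```text
time_s: 20.52
eef_pos: [398.3, 117.6, 336.2]
tool_rot: [-1.929, 1.927, -0.515]
contact_force: [-0.2, 0.3, 0.8]
width: 0.603
```

Run:
```python
from h import *
s=snapshot("wrist"); save(s,'w20.png',(170,110,340,290),3.3); np.savez('w20.npz',**s)
s=snapshot("scene"); save(s,'s20.png',(240,130,330,220),6.5);np.savez('s20.npz',**s)
st=monitor.state();print(st['eef_pos'],st['qpos'].round(2),st['time_s'])
```

```text
[398.34445968 117.50036399 335.89217604] [ 0.26 -0.67  2.01 -0.13  1.29  1.83] 20.625
```

View pics/w20.png

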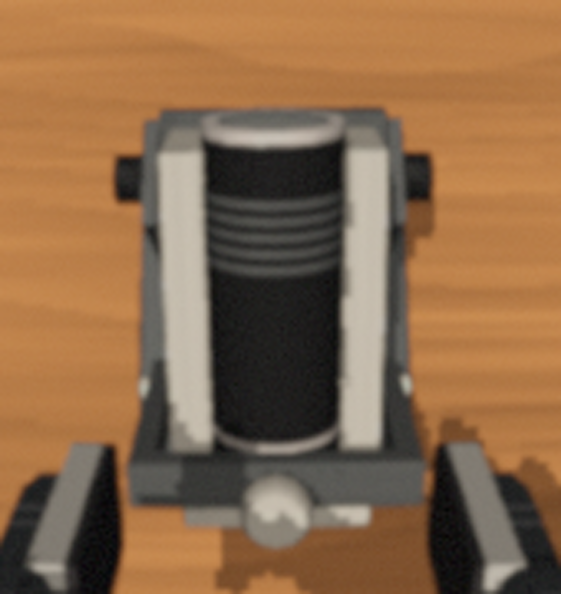

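View pics/s20.png

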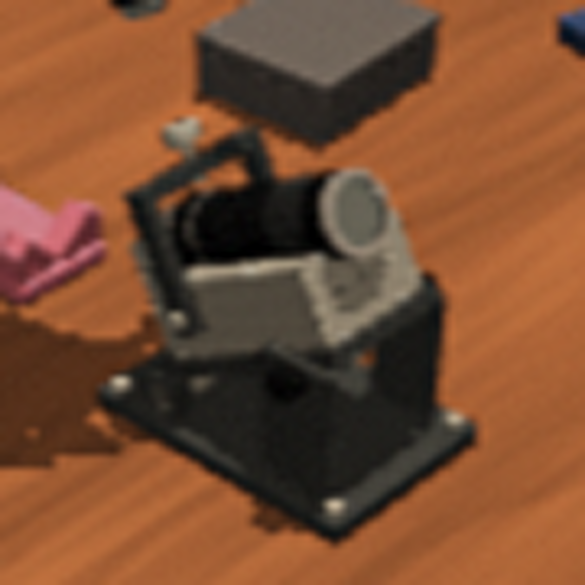

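Run:
```python
from tube import *
w4=dict(np.load('w4.npz'));c=dict(np.load('w20.npz'))
def prof(s,u,v0,v1): 
    g=s['pixels'].max(2).astype(float); return [(v,int(g[v,u-2:u+3].mean())) for v in range(v0,v1)]
print(prof(w4,250,148,160),prof(w4,250,253,274))
K=c['camera_matrix']; ucol=round(170+274/3.3)
print(ucol,prof(c,ucol,140,160),prof(c,ucol,235,252))
for v in (154.9,256.3,271.3): print('w4',v,onz(w4,250,v,56,True)[0])
Xg=np.array([.866,0,.5]);Zg=np.array([-.5,0,.866]);seat=np.array([482.5,117.8,70.3])
def sx(u,v,h):
    o,d=ray(c,u,v,True);P=seat+h*Zg;q=o+d*(((P-o)@Zg)/(d@Zg))-seat; return q@Xg,q[1]
for v in range(140,160,2): print(v,np.round(sx(ucol,v,18),1))
for v in range(238,250,2): print(v,np.round(sx(ucol,v,18),1))
print('block end corners',sx(170+162/3.3,110+152/3.3,-9.5),sx(170+386/3.3,110+150/3.3,-9.5))
e=edges(c,(226,178,282,235)); print(e[::12].round(1).tolist())
for r in (e[3],e[-4]): print((np.array(sx(r[1],r[0],5))+np.array(sx(r[2],r[0],5)))/2)
```

```text
[(148, 78), (149, 113), (150, 157), (151, 180), (152, 183), (153, 171), (154, 143), (155, 96), (156, 51), (157, 32), (158, 30), (159, 30)] [(253, 24), (254, 24), (255, 33), (256, 73), (257, 120), (258, 134), (259, 107), (260, 59), (261, 28), (262, 25), (263, 25), (264, 25), (265, 25), (266, 25), (267, 22), (268, 24), (269, 23), (270, 30), (271, 67), (272, 116), (273, 147)]
253 [(140, 177), (141, 171), (142, 150), (143, 119), (144, 100), (145, 98), (146, 103), (147, 107), (148, 119), (149, 150), (150, 181), (151, 196), (152, 195), (153, 171), (154, 122), (155, 66), (156, 35), (157, 31), (158, 33), (159, 33)] [(235, 30), (236, 32), (237, 30), (238, 32), (239, 32), (240, 32), (241, 30), (242, 31), (243, 54), (244, 106), (245, 150), (246, 155), (247, 115), (248, 65), (249, 61), (250, 77), (251, 86)]
w4 154.9 561.6929374383342
w4 256.3 484.4999815972192
w4 271.3 470.76545567668063
140 [112.   -0.5]
142 [110.4  -0.5]
144 [108.9  -0.5]
146 [107.4  -0.5]
148 [105.8  -0.5]
150 [104.3  -0.5]
152 [102.7  -0.5]
154 [101.2  -0.5]
156 [99.6 -0.5]
158 [98.1 -0.5]
238 [30.  -0.7]
240 [28.1 -0.7]
242 [26.1 -0.7]
244 [24.2 -0.7]
246 [22.3 -0.7]
248 [20.3 -0.7]
block end corners (np.float64(94.00415306939763), np.float64(28.608141142957763)) (np.float64(94.65134009569601), np.float64(-29.696187870112624))
[[178.0, 232.5, 273.3], [190.0, 232.9, 273.0], [202.0, 233.4, 272.4], [214.0, 233.6, 272.8], [226.0, 234.2, 271.9]]
[75.9251565  -0.39627799]
[30.11647859 -0.84041378]
```

Run:
```python
from h import *
S={k:np.load(f's{k}.npz')['pixels'] for k in (14,15,16,17,18,19,20)}
g=lambda k:cv2.cvtColor(S[k],cv2.COLOR_RGB2GRAY).astype(np.float32)
# rim patch around (294,163); static ref patch: base
def best(k,ref,roi):
    x0,y0,x1,y1=roi
    A=g(ref)[y0:y1,x0:x1];
    w=cv2.createHanningWindow(A.shape[::-1],cv2.CV_32F)
    return cv2.phaseCorrelate(A,g(k)[y0:y1,x0:x1],w)
def cen(k):
    im=cv2.resize(g(k)[145:182,282:308],None,fx=8,fy=8,interpolation=cv2.INTER_CUBIC)
    # glass disc: mid-grey region 
    return im
for k in S:
    print(k,np.round(best(k,18,(286,152,302,174))[0],2),'base',np.round(best(k,18,(255,190,315,215))[0],2))
# per mm scale
Xg=np.array([.866,0,.5]);s=dict(np.load('s18.npz'));p=np.array([573.4,117.8,123]);print(np.array(proj(s,p+Xg))-np.array(proj(s,p)))
```

```text
14 [1.36 0.44] base [0.11 0.6 ]
15 [0.28 0.19] base [0.1  0.54]
16 [-0.04  0.09] base [0.03 0.48]
17 [-0.03 -0.02] base [-0.04  0.5 ]
18 [0. 0.] base [0.  0.5]
19 [ 0.22 -0.05] base [-0.    0.69]
20 [0.24 0.26] base [0.09 0.5 ]
[ 0.27191337 -0.03297573]
```

Run:
```python
from h import *
Xg=np.array([.866,0,.5]);Zg=np.array([-.5,0,.866]);seat=np.array([482.5,117.8,70.3])
def sx(c,u,v,h):
    o,d=ray(c,u,v,True);P=seat+h*Zg;q=o+d*(((P-o)@Zg)/(d@Zg))-seat; return q@Xg
def cross(g,u,v0,v1,thr,w=2,down=True):
    p=g[v0:v1,u-w:u+w+1].mean(1)
    for i in range(len(p)-1):
        if (p[i]>=thr>p[i+1]) if down else (p[i]<thr<=p[i+1]): return v0+i+(p[i]-thr)/(p[i]-p[i+1])
for k in (16,17,18,19,20):
    c=dict(np.load(f'w{k}.npz'));g=cv2.cvtColor(c['pixels'],cv2.COLOR_RGB2GRAY).astype(float)
    uc,_=proj(c,seat+95*Xg+18*Zg,True);u=round(uc)
    _,v=proj(c,seat+101*Xg+18*Zg,True)
    vr=cross(g,u,int(v)-6,int(v)+10,80)
    res=[]
    for y in (-24,-22,24,22):
        U,V=proj(c,seat+95*Xg-9.5*Zg+np.array([0,y,0]),True)
        U=round(U);seg=g[int(V)-12:int(V)+13,U-2:U+3].mean(1);gr=np.diff(seg);i=np.argmax(np.abs(gr[4:-4]))+4
        a,b_,cc=abs(gr[i-1]),abs(gr[i]),abs(gr[i+1]);sub=0.5*(a-cc)/(a-2*b_+cc)
        res.append(sx(c,U,int(V)-12+i+.5+sub,-9.5))
    print(k,'rim bdry',round(sx(c,u,vr,18),2),'block end',np.round(res,2))
```

```text
16 rim bdry 101.09 block end [95.04 95.07 94.41 94.42]
17 rim bdry 101.15 block end [95.04 95.07 94.39 94.4 ]
18 rim bdry 101.18 block end [95.06 95.11 94.43 94.44]
19 rim bdry 101.2 block end [95.11 95.1  94.69 94.69]
20 rim bdry 100.62 block end [95.19 95.2  94.3  94.35]
```

The wrist views put the rim at the same place along the block before and after release (shift under 0.1 mm), so the tube stayed home. Handing in.

Run:
```python
from h import *
print(monitor.state()['time_s']); print(ticket.hand_in())
```

```text
20.625
the job is handed in; nothing more can be done
None
```

The lens tube is lying home in the V-block groove, glass end uphill, released and with the gripper clear. I handed the job in at 20.6 s of the 48 s; no verdict is reported.

- **What I did:** I gripped the lens tube about 9 mm towards the glass from its middle and lifted it level. I tilted it 30° and lowered it onto both flanks with its foot about 36 mm up from the seat. Then I slid it under the bridge until the foot met the stop. The last press was about 7 N along the groove and 5 N into the flanks. I then opened the fingers and backed off square to the groove.
- **Final checks:**
  - The rim-to-block distance in the wrist views was the same before and after letting go, to within 0.1 mm.
  - The tube's axis is within about 1 mm of the groove's centre line.
  - The scene view puts the rim where a fully seated tube should be, to about 1 mm.
- **Checks that disagreed:**
  - A patch comparison in the scene camera suggested a shift of about 0.8 mm uphill at release. I put this down to the fingers opening, because the wrist views at release showed no shift.
  - The wrist view from the retreat position put the rim about 0.6 mm lower than before; I count that as measurement error.
  - Camera heights for the tube and seat came out about 1.3 mm below the text's values. I used the text's height for the tube and a value in between for the seat, then felt for contact.
- **Everything else:** I touched nothing else that I know of, and saw no bystander moved in the pictures I took.

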